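Charge the melting dish from the stock drawer

ROBOT

A 6-joint arm with a two-finger parallel gripper is mounted at the origin on the work surface. World frame = base frame: x ahead of the robot, y to its left, z up, the work surface at z = 0. Lengths are in m, angles in rad, forces in N, time in s.
With the tool pointing down it reaches from about 0.35 to 0.775 m from the base axis. Payload 7.3 kg.
Tool frame: the origin (TCP) lies at the very end of the fingers, on their centre line; the grasp point (between the pads) lies 19 mm behind it; z points along the fingers, y is the line along which they close (so a half turn about z gives the same grasp; the last joint's range is limited). The gripper opens to 92 mm and grips with 3 to 60 N. Pads are 19 mm wide; open, the fingers measure 130 mm over their backs; the gripper's body (75 mm by 190 mm) begins 47 mm behind the grasp point.
Start: joints at [-1.253, 0.342, 1.524, -0, 1.275, -0.146], TCP at [0.235, -0.47, 0.205] pointing down, gripper open.
Joint ranges: [-2.53, 2.53], [-0.77, 2.02], [0.04, 2.7], [-1, 4.14], [0.28, 2.66], [-3.11, 3.11]. Speed limits (rad/s): [2.57, 2.57, 3.14, 3.14, 3.14, 3.14].

INTERFACE

Orientations are given as [roll, pitch, yaw] about the fixed x, y, z axes, in that order (R = Rz(yaw) Ry(pitch) Rx(roll)).
In Python, from cell import telemetry, eyes, job gives the robot as it stands.
- The arm moves only by the tool apply_moves, never from a script. Its arguments are lists of equal length, an entry for each row: "delta_pos": the shift along the world's x, y, z each as a share of 0.4 m, from -1 to 1, a list of three; "dr": the turn, a rotation vector about the world's x, y, z each as a share of 0.5 rad, from -1 to 1, a list of three; "jaw": the opening, from 0 (shut) to 1 (fully open). A call has 1 to 8 rows; each row is the pose to reach, as a shift and turn from the pose commanded when the call began; what a row does not reach only later rows make up. A row lasts 1/12 s, in which the tool goes at most 41.7 mm and 7.16 degrees, less where a joint would pass 70% of its speed; a pose out of reach is approached as far as the arm can. A call with a number of a shift or a turn outside -1 to 1 is refused whole. A call with a gripper value outside its range is refused whole. The fingers move at their own pace and stop on an object; "force" is the grip in N (left out, the last holds). Time passes only in rows, so rows that repeat a pose let the fingers close. It gives the time, the measured TCP pose, the force, the opening and the grip force at its end, in the units of the state.
- telemetry.observe(): the state, without advancing time (a new reading comes with each control period).
- eyes.read_camera(name): name is "scene" or "top" or "wrist"; returns the picture (384x512x3 uint8, red, green, blue); there is no depth.
- eyes.camera_model(name): a dict with "vertical_fov" (degrees; the focal length in pixels is half the picture's height over the tangent of half this angle, whatever the lens; pixels are square), "cx", "cy" (the principal point, pixels), "rvec" (rotation vector, rad) and "tvec" (3), from world to camera coordinates, as OpenCV has them; the wrist camera has in their place "hand_eye" (4x4, takes a point from camera to tool coordinates, whose origin is the TCP and whose axes are the flange's). Camera axes: x right, y down, z forward; pixel columns grow to the right and rows downward; lengths in m; the calibration is good to about 2 mm. A picture is of the moment at which its call begins: read the wrist's pose just before it. camera_model takes no time and is no camera call.
- job.hand_in(): hands the job in; it is judged then, once.
The state is a dict: "time": time; "qpos": joint angles; "qvel": joint speeds; "joint_efforts": joint torques, N m; "tool_pos": TCP position; "tool_rot": TCP orientation; "contact_force": force on the tool from outside, world axes, zero at the start; "torque": the same for the moment, N m; "opening": finger opening in m; "grip_force": force on a finger pad.
Only numpy, scipy, OpenCV 4.12 (cv2) and the standard library are available. Lean on these libraries where they do the work, as an engineer would, in place of code of your own. Each camera call takes 0.05 s, during which the arm holds its last target. There are 200 camera calls.

TASK

Pull open the drawer of the stock chest, take the scoop by its grip, scoop up the bronze nuggets lying in the drawer and tip every one of them into the white melting dish on the firebrick slab; as long as a nugget is in the drawer do not touch it with the fingers, though one that drops elsewhere may be picked up by hand. Then stand the scoop upright back in the middle of its cork pad, shut the drawer fully, leave the dish standing upright on the slab, and do not disturb the other things on the bench.

Things in the scene. Friction and masses are not known exactly. Their poses are not given: they have to be found in the camera images.
- drawer (a joint): Slide of the chest's only drawer, in m: 0 = shut, 0.19 = fully out (stop). It slides along the chest's own -x, roughly towards the robot. About 1.5 N of friction, no latch; it stays where it is left.
- chest: Low wooden chest, fixed: 250 mm deep (its x), 170 mm wide (y), top at 92 mm. Origin: centre of its underside; the front, where the drawer comes out, is its -x side at x = -125 mm.
- drawer_handle (a point): Middle of the drawer's brass bar handle: a round bar 11 mm thick, 90 mm long along the chest's y, 35 mm in front of the drawer's front panel, 66 mm above the bench. It can be pinched from above, across the bar. It moves with the drawer.
- drawer_floor (a point): Point on the drawer's inner floor, 30 mm above the bench, midway across, at the foot of the ramp inside its front. Axes as the chest's (x into the chest, y across); moves with the drawer. The flat floor runs from x = 0 here to a low cross wall (28 mm high) at x = 179 mm, and y = -50 to +50 mm. With the drawer fully out, the chest's front is at x = 181 mm.
- drawer_ramp (a point): Middle of the top edge of the steep metal ramp inside the drawer's front: it rises from the ramp's foot at 70 degrees to here, 25 mm above the drawer's floor and 9 mm nearer the front. Along both sides of the floor run 45-degree fillets, 10 mm high, up to the side walls at y = +-61 mm. Side walls stand 44 mm above the floor, the front panel 59 mm.
- scoop: Steel scoop, 140 g, with a tall wooden grip. Origin: on its underside, near the middle of its footprint; open front to its -x. Flat floor 2 mm thick, 60 mm wide (y), from the lip at x = -40 mm to x = 20 mm; side walls 22 mm high from x = -28 mm back; back wall 28 mm high at x = 20 to 23 mm; the grip stands behind it.
- scoop_grip (a point): Where to hold the scoop, from above: on the axis of its upright post, 66 mm above the underside, at x = 29 mm, y = 0 of the scoop. The post is 14 mm wide (y) and 18 mm deep (x), bare from 28 mm above the underside to its top at 92 mm.
- scoop_lip (a point): Middle of the scoop's front lip, on its underside, at x = -40 mm of the scoop. Nuggets slide off the scoop once its front is dipped by about 45 degrees.
- pad: Cork pad where the scoop lives, fixed: 130 mm (x) by 110 mm (y), 6 mm thick. Origin: centre of its underside.
- slab: Scorched firebrick slab, fixed: 180 mm (x) by 160 mm (y), 25 mm thick. Origin: centre of its underside. The melting dish stands on it.
- dish: White round melting dish, loose, 450 g: 112 mm across the rim outside, 98 mm inside, 45 mm tall, inner floor 7 mm up and 80 mm wide. Origin: centre of its underside.
- nugget0: Bronze casting nugget (brass or copper coloured), 20 g: a stubby disc with bevelled edges, 18 mm across, 13 mm high; its flats are 7 mm across, its bevels 4 mm high. Origin: centre of one flat. Between four and six nuggets are there; None from the start means that this one is absent.
- nugget1: Bronze casting nugget (brass or copper coloured), 20 g: a stubby disc with bevelled edges, 18 mm across, 13 mm high; its flats are 7 mm across, its bevels 4 mm high. Origin: centre of one flat. Between four and six nuggets are there; None from the start means that this one is absent.
- nugget2: Bronze casting nugget (brass or copper coloured), 20 g: a stubby disc with bevelled edges, 18 mm across, 13 mm high; its flats are 7 mm across, its bevels 4 mm high. Origin: centre of one flat. Between four and six nuggets are there; None from the start means that this one is absent.
- nugget3: Bronze casting nugget (brass or copper coloured), 20 g: a stubby disc with bevelled edges, 18 mm across, 13 mm high; its flats are 7 mm across, its bevels 4 mm high. Origin: centre of one flat. Between four and six nuggets are there; None from the start means that this one is absent.
- nugget4: Bronze casting nugget (brass or copper coloured), 20 g: a stubby disc with bevelled edges, 18 mm across, 13 mm high; its flats are 7 mm across, its bevels 4 mm high. Origin: centre of one flat. Between four and six nuggets are there; None from the start means that this one is absent.
- nugget5: Bronze casting nugget (brass or copper coloured), 20 g: a stubby disc with bevelled edges, 18 mm across, 13 mm high; its flats are 7 mm across, its bevels 4 mm high. Origin: centre of one flat. Between four and six nuggets are there; None from the start means that this one is absent.
- hammer: Bystander: a jeweller's hammer, 240 mm, lying. Not part of the job.
- screwdriver: Bystander: a screwdriver, 170 mm, lying. Not part of the job.
- flux: Bystander: a jar with a green cap, 56 mm across, 90 mm tall. Not part of the job.
- pickle: Bystander: an amber bottle with a white cap, 60 mm across, 120 mm tall. Not part of the job.
- ringbox: Bystander: a closed blue ring box, 60 by 60 by 34 mm, standing on top of the chest. Not part of the job.
- tweezers: Bystander: steel tweezers, 150 mm, lying. Not part of the job.
There are look-alikes about, which are no part of the job. Leave any green or orange look-alike of the dish alone.

How it is judged:
By the outcome, as a careful person would: the job done as asked, in the order asked, and still so for the second after the job is handed in, with the robot touching nothing.
Of nugget0, nugget1, nugget2, nugget3, nugget4, nugget5 only 4 to 6 are there at a start; the rules pass over those that are not, and their reading is None.
At some moment in a run one of dish, scoop may be knocked a few centimetres aside while the robot is not near it.
Once in a run the grip may slacken for a moment while it holds something.
It also fails if it takes over 210 s, if anything falls off the work surface, if the arm or the gripper's body presses on something with over 40 N, if the wrist force passes 120 N, or if a joint passes its speed limit or range.

## Working session

There is one attempt and no reset: what is moved stays moved. The work goes in short steps, Python scripts to look and compute and a tool call to move; the robot and the scene stay as the last step left them, time stands still between calls to the robot, and variables do not carry over. Pictures are saved under pics/ and viewed, at most 14 in all, crops included, and the job is handed in when it is done.

Besides the shell and the picture viewer there is one more tool, called after ">>>" as a command line: name --argument value ..., lists and objects as JSON in quotes. apply_moves: Moves the arm, as the interface text tells. Its arguments: {"type":"object","properties":{"delta_pos":{"type":"array"},"dr":{"type":"array"},"jaw":{"type":"array"},"force":{"type":"number"}},"required":["delta_pos","dr","jaw"]}

```bash
ls; mkdir -p pics; cat > h.py <<'E'
import numpy as np, cv2
from scipy.spatial.transform import Rotation as R
from cell import telemetry, eyes, job
def cam(name):
    m=eyes.camera_model(name); f=192/np.tan(np.radians(m["vertical_fov"])/2)
    if "rvec" in m:
        Rc=cv2.Rodrigues(np.array(m["rvec"],float))[0]; t=np.array(m["tvec"],float)
        return f,m["cx"],m["cy"],Rc.T,-Rc.T@t
    s=telemetry.observe(); T=np.array(m["hand_eye"]); Rt=R.from_euler('xyz',s["tool_rot"]).as_matrix()
    return f,m["cx"],m["cy"],Rt@T[:3,:3],Rt@T[:3,3]+np.array(s["tool_pos"])
def ray(c,uv):
    f,cx,cy,A,o=c; d=A@np.array([(uv[0]-cx)/f,(uv[1]-cy)/f,1]); return o,d/np.linalg.norm(d)
def onz(c,uv,z):
    o,d=ray(c,uv); return o+d*(z-o[2])/d[2]
def proj(c,p):
    f,cx,cy,A,o=c; q=A.T@(np.array(p)-o); return np.array([cx+f*q[0]/q[2],cy+f*q[1]/q[2]])
def tri(rs):
    M=np.zeros((3,3));b=np.zeros(3)
    for o,d in rs:
        P=np.eye(3)-np.outer(d,d);M+=P;b+=P@o
    x=np.linalg.solve(M,b); return x,[np.linalg.norm(np.cross(x-o,d)) for o,d in rs]
def snap(name,fn):
    c=cam(name); im=eyes.read_camera(name); cv2.imwrite("pics/"+fn,im[:,:,::-1]); return c,im
E
python3 - <<'E'
from h import *
print(telemetry.observe())
for n in("scene","top","wrist"):
    print(eyes.camera_model(n))
c,a=snap("scene","s0.png");c,b=snap("top","t0.png")
cv2.imwrite("pics/st0.png",cv2.resize(np.vstack([a,b])[:,:,::-1],None,fx=.78,fy=.78))
cv2.imwrite("pics/t0b.png",cv2.resize(b[:,:,::-1],None,fx=1.5,fy=1.5))
E
```

```text
pics
{'time': 0.0, 'qpos': array([-1.25298437e+00,  3.42730808e-01,  1.52501867e+00, -1.29565583e-06,
        1.27542748e+00, -1.46009752e-01]), 'qvel': array([ 0.00057223, -0.00135527,  0.00048474,  0.00134897, -0.00034938,
       -0.00125181]), 'joint_efforts': array([-1.74183410e-04, -4.31241918e+01, -2.44222856e+01,  7.17626070e-02,
        5.58648503e-02, -1.28681518e-04]), 'tool_pos': array([ 0.23474144, -0.46909305,  0.20474023]), 'tool_rot': array([-3.14002502e+00, -2.29278042e-04,  4.63821907e-01]), 'contact_force': array([-0.10408143, -0.05496441,  0.5947031 ]), 'torque': array([-0.0444155 ,  0.02429806,  0.00177149]), 'grip_force': 0.0, 'opening': 0.09216192713334546}
{'vertical_fov': 51.105212788144655, 'cx': 266.5042101273634, 'cy': 187.08612353884178, 'rvec': array([ 2.39673795,  0.56292307, -0.22647078]), 'tvec': array([-0.55276886, -0.05864183,  1.61073811])}
{'vertical_fov': 56.1448402979228, 'cx': 261.0312697777881, 'cy': 193.5480298792984, 'rvec': array([ 2.15403527, -2.11746792,  0.13905613]), 'tvec': array([0.11787067, 0.55762511, 1.2212888 ])}
{'vertical_fov': 64.13476667723653, 'cx': 255.709956607767, 'cy': 189.41949123436402, 'hand_eye': array([[ 9.64190126e-04, -9.59648451e-01, -2.81200854e-01,
         7.49490251e-02],
       [ 9.99999519e-01,  9.76155100e-04,  9.75243528e-05,
        -8.69994216e-05],
       [ 1.80906554e-04, -2.81200813e-01,  9.59648931e-01,
        -1.79676656e-01],
       [ 0.00000000e+00,  0.00000000e+00,  0.00000000e+00,
         1.00000000e+00]])}
```

View pics/st0.png

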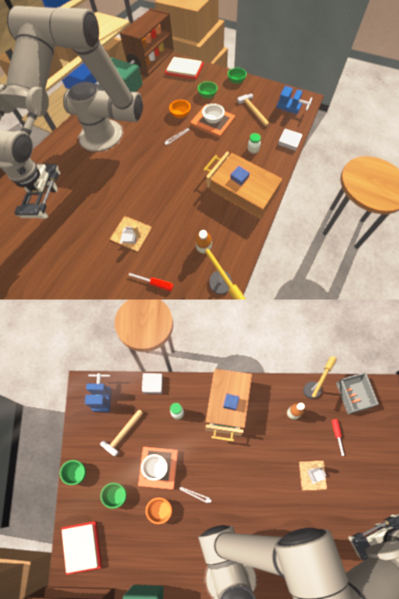

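View pics/t0b.png

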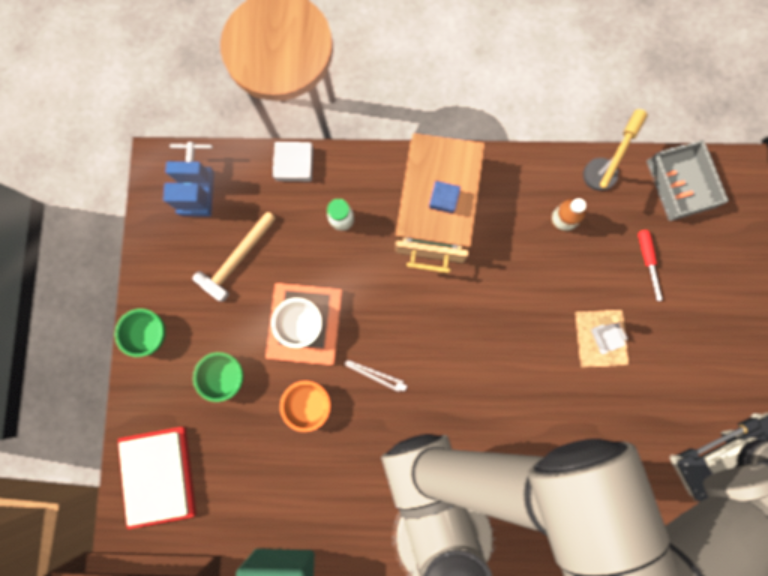

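Top view: white dish on the slab at about (298,322)/1.5, the only white one (green at (139,332) and (218,377), orange at (305,405) are look-alikes). Chest is at (440,190) with its handle at (428,266), and the scoop is on its pad at (605,338). I'll enlarge the key regions to confirm.

```bash
python3 - <<'E'
from h import *
a=cv2.imread("pics/s0.png");b=cv2.imread("pics/t0.png")
def crop(im,x,y,w,h):return cv2.resize(im[y:y+h,x:x+w],(400,300),interpolation=cv2.INTER_CUBIC)
# scene scale 512/399
cv2.imwrite("pics/c0.png",np.vstack([np.hstack([crop(a,250,180,120,90),crop(a,130,270,80,60)]),np.hstack([crop(b,255,150,80,60),crop(b,370,195,80,60)])]))
c=cam("top")
for n,uv,z in [("handle",(285.5,177.5),.066),("padc",(401.5,225.5),.006),("dishrim",(198.5,215),.07),("slabc",(203,215.5),.025)]:
    print(n,onz(c,uv,z), "scene px",proj(cam("scene"),onz(c,uv,z)))
E
```

```text
handle [0.60955034 0.04321801 0.066     ] scene px [269.25872967 208.4978068 ]
padc [ 0.45443695 -0.37155303  0.006     ] scene px [166.2202478 297.8829655]
dishrim [0.47401919 0.33892053 0.07      ] scene px [271.96590896 142.56243137]
slabc [0.47638647 0.33157686 0.025     ] scene px [271.76264783 151.8708838 ]
```

View pics/c0.png

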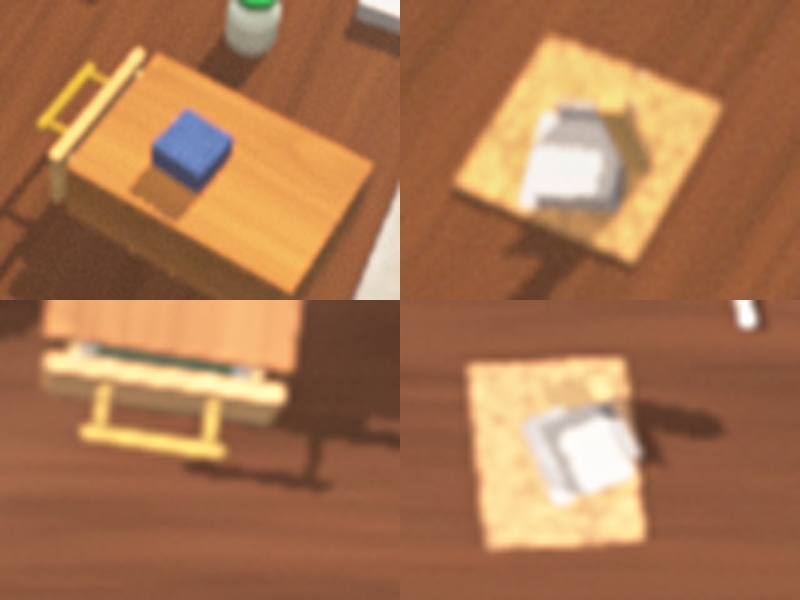

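```bash
python3 - <<'E'
from h import *
t=cam("top");s=cam("scene")
P=[tri([ray(t,(271.4,176.6)),ray(s,(262,217.5))]),tri([ray(t,(271.4,176.6)),ray(s,(277,200.4))]),tri([ray(t,(299.8,180.4)),ray(s,(262,217.5))]),tri([ray(t,(299.8,180.4)),ray(s,(277,200.4))])]
for p in P: print(p)
a=onz(t,(271.4,176.6),.066);b=onz(t,(299.8,180.4),.066);d=a-b;print(a,b,np.linalg.norm(d),np.arctan2(d[1],d[0])-np.pi/2)
# chest sides on the top (z=.092): big view lines
l=[onz(t,np.array(u)/1.5,.092) for u in[(410,137),(399,239),(484,142),(470,243)]]
print(l)
for i in(0,2):
  d=l[i]-l[i+1];print("yaw",np.arctan2(d[1],d[0]))
print(telemetry.observe()["tool_pos"],R.from_euler('xyz',telemetry.observe()["tool_rot"]).as_matrix())
E
```

```text
(array([ 0.60117898,  0.0697714 , -0.01019839]), [np.float64(0.03341773995023729), np.float64(0.033417739950237425)])
(array([0.61456253, 0.09261265, 0.05728896]), [np.float64(0.001030432034759687), np.float64(0.001030432034759848)])
(array([ 0.60234812, -0.00444952,  0.06665666]), [np.float64(0.0029346777893116084), np.float64(0.0029346777893115724)])
(array([0.61519625, 0.01790159, 0.13543848]), [np.float64(0.03324376599099904), np.float64(0.033243765990999395)])
[0.61199146 0.09207598 0.066     ] [ 0.60008914 -0.00624509  0.066     ] 0.0990388697207497 -0.12046943765521267
[array([0.91244234, 0.08981698, 0.092     ]), array([0.6666741 , 0.11160494, 0.092     ]), array([ 0.90194923, -0.08318241,  0.092     ]), array([ 0.65963783, -0.04980965,  0.092     ])]
yaw -0.08842131085741618
yaw -0.13686568938781146
[ 0.23475996 -0.46916433  0.20482015] [[ 8.94342881e-01  4.47381945e-01 -4.54472045e-04]
 [ 4.47382141e-01 -8.94341951e-01  1.30187718e-03]
 [ 1.75982928e-04 -1.36764726e-03 -9.99999049e-01]]
```

>>> apply_moves --delta_pos '[[0.5,0.65,0],[0.5,0.65,0],[0.5,0.65,0],[0.5,0.65,0],[0.5,0.65,0],[0.5,0.65,0],[0.5,0.65,0],[0.5,0.65,0]]' --dr '[[0,0,0.98],[0,0,0.98],[0,0,0.98],[0,0,0.98],[0,0,0.98],[0,0,0.98],[0,0,0.98],[0,0,0.98]]' --jaw '[1,1,1,1,1,1,1,1]' --force 20

```text
time: 0.77
tool_pos: [0.4358, -0.2072, 0.2053]
tool_rot: [-3.141, -0.0, 0.954]
contact_force: [0.3, -0.4, 0.2]
opening: 0.0918
grip_force: 0.0
```

>>> apply_moves --delta_pos '[[0.43,0.63,0],[0.43,0.63,0],[0.43,0.63,0],[0.43,0.63,0],[0.43,0.63,0],[0.43,0.63,0],[0.43,0.63,0],[0.43,0.63,0]]' --dr '[[0,0,0.98],[0,0,0.98],[0,0,0.98],[0,0,0.98],[0,0,0.98],[0,0,0.98],[0,0,0.98],[0,0,0.98]]' --jaw '[1,1,1,1,1,1,1,1]'

```text
time: 1.43
tool_pos: [0.6086, 0.0474, 0.2045]
tool_rot: [-3.141, -0.002, 1.447]
contact_force: [-1.0, -0.7, -0.4]
opening: 0.0918
grip_force: 0.0
```

```bash
python3 - <<'E'
from h import *
s=telemetry.observe();print(s["time"],s["tool_pos"],s["tool_rot"])
c,im=snap("wrist","w1.png")
print(proj(c,(.606,.043,.066)))
cv2.imwrite("pics/w1b.png",cv2.resize(im[:,:,::-1],None,fx=1.5,fy=1.5))
E
```

```text
1.4333 [0.60862554 0.0474387  0.20449734] [-3.14148727e+00 -1.77624547e-03  1.44745656e+00]
[254.58061166 177.99763165]
```

View pics/w1b.png

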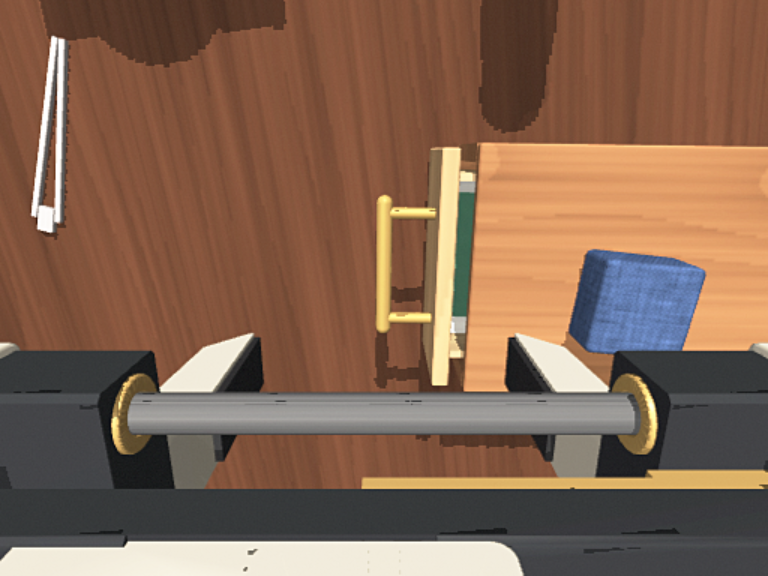

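```bash
python3 - <<'E'
from h import *
c=cam("wrist");t=cam("top")
print(onz(c,(255.3,176),.066), onz(t,(285.5,178.3),.066))
for u in[(570,345),(585,250),(595,255)]: print(onz(c,np.array(u)/1.5,.126))
im=cv2.imread("pics/t0.png");h=cv2.cvtColor(im,cv2.COLOR_BGR2HSV);m=((h[...,0]>100)&(h[...,0]<130)&(h[...,1]>100)).astype(np.uint8);m[:,:270]=0;m[:110]=0;m[160:]=0
ys,xs=np.nonzero(m)
P=np.array([onz(t,(x,y),.126) for x,y in zip(xs,ys)]);print(P.min(0),P.max(0))
E
```

```text
[0.60703913 0.04520107 0.066     ] [0.60673086 0.04319449 0.066     ]
[ 0.71565155 -0.00430138  0.126     ]
[0.72468131 0.05391023 0.126     ]
[0.73037768 0.05026852 0.126     ]
[ 0.72965898 -0.01456385  0.126     ] [0.78859776 0.03898802 0.126     ]
```

>>> apply_moves --delta_pos '[[0,0,0],[0,0,-0.05],[0,0,-0.1],[0,0,-0.15],[0,0,-0.2],[0,0,-0.2],[0,0,-0.2],[0,0,-0.2]]' --dr '[[0,0,0],[0,0,0],[0,0,0],[0,0,0],[0,0,0],[0,0,0],[0,0,0],[0,0,0]]' --jaw '[0.26,0.26,0.26,0.26,0.26,0.26,0.26,0.26]'

```text
time: 2.15
tool_pos: [0.6073, 0.0415, 0.1268]
tool_rot: [3.14, 0.0, 1.443]
contact_force: [-0.2, -0.3, 0.5]
opening: 0.043
grip_force: 0.0
```

```bash
python3 - <<'E'
from h import *
s=telemetry.observe();print(s["time"],s["tool_pos"],s["tool_rot"],s["opening"])
E
```

```text
2.15 [0.60727609 0.041526   0.12677793] [3.13994549e+00 3.06418181e-05 1.44272161e+00] 0.043036093640012665
```

>>> apply_moves --delta_pos '[[0,0.005,0],[0,0.005,0],[0,0.005,0],[0,0.005,0],[0,0.005,-0.06],[0,0.005,-0.12],[0,0.005,-0.18],[0,0.005,-0.19]]' --dr '[[0,0,0],[0,0,0],[0,0,0],[0,0,0],[0,0,0],[0,0,0],[0,0,0],[0,0,0]]' --jaw '[0.26,0.26,0.26,0.26,0.26,0.26,0.26,0.26]'

```text
time: 2.82
tool_pos: [0.6043, 0.0446, 0.0457]
tool_rot: [-3.135, 0.001, 1.444]
contact_force: [-1.1, -0.3, 0.4]
opening: 0.024
grip_force: 0.0
```

>>> apply_moves --delta_pos '[[0,0,0],[0,0,0],[0,0,0],[0,0,0],[0,0,0],[0,0,0]]' --dr '[[0,0,0],[0,0,0],[0,0,0],[0,0,0],[0,0,0],[0,0,0]]' --jaw '[0,0,0,0,0,0]' --force 20

```text
time: 3.32
tool_pos: [0.6075, 0.0444, 0.0504]
tool_rot: [3.14, -0.0, 1.444]
contact_force: [1.2, 0.4, 2.3]
opening: 0.0
grip_force: 1.3
```

```bash
python3 - <<'E'
from h import *
s=telemetry.observe();print(s["tool_pos"],s["opening"],s["contact_force"],s["grip_force"])
c,im=snap("wrist","w2.png")
c2,a=snap("scene","s2.png")
o=np.hstack([cv2.resize(im,(480,360)),cv2.resize(a[160:250,220:310],(320,360),interpolation=cv2.INTER_CUBIC)])
cv2.imwrite("pics/w2b.png",o[:,:,::-1])
E
```

```text
[0.60746409 0.04442729 0.05041952] 3.293895177469545e-05 [1.21127083 0.35355334 2.32808254] 1.3073165249079466
```

View pics/w2b.png

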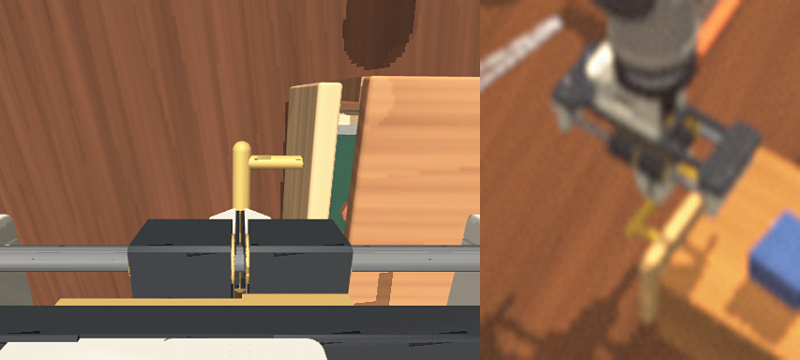

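```bash
python3 - <<'E'
from h import *
m=eyes.camera_model("wrist");f=192/np.tan(np.radians(m["vertical_fov"])/2);T=np.array(m["hand_eye"])
def wc(p,r):
    Rt=R.from_euler('xyz',r).as_matrix();return f,m["cx"],m["cy"],Rt@T[:3,:3],Rt@T[:3,3]+np.array(p)
c1=wc([0.60862554,0.0474387,0.20449734],[-3.14148727,-.00177625,1.44745656]);c2=cam("wrist")
print(telemetry.observe()["tool_rot"])
print(tri([ray(c1,(256,131)),ray(c2,(256.5,151.5))]))
# panel-side post tip: bracket outer end
print(tri([ray(c1,(291,142)),ray(c2,(322,171))]))
for z in(.05,.058,.066):
  print(z,onz(c1,(256,131),z),onz(c1,(255.3,221),z),onz(c2,(256.5,151.5),z))
a=cv2.imread("pics/w2.png")[130:290,180:340];cv2.imwrite("pics/w2c.png",cv2.resize(a,(640,640)[:2] and (600,600),interpolation=cv2.INTER_CUBIC))
E
```

```text
[ 3.13976792e+00 -1.26593704e-04  1.44382736e+00]
(array([0.61322944, 0.09112057, 0.05579799]), [np.float64(0.00021400903960643215), np.float64(0.0002140090396065946)])
(array([0.64907299, 0.07531259, 0.05728595]), [np.float64(0.00010317593487873505), np.float64(0.00010317593487874647)])
0.05 [0.61337922 0.09055684 0.05      ] [ 0.59989654 -0.01257689  0.05      ] [0.61292156 0.09019637 0.05      ]
0.058 [0.61346695 0.09131163 0.058     ] [ 0.60030691 -0.00935411  0.058     ] [0.61305197 0.09149452 0.058     ]
0.066 [0.61355467 0.09206643 0.066     ] [ 0.60071728 -0.00613133  0.066     ] [0.61318239 0.09279267 0.066     ]
```

View pics/w2c.png

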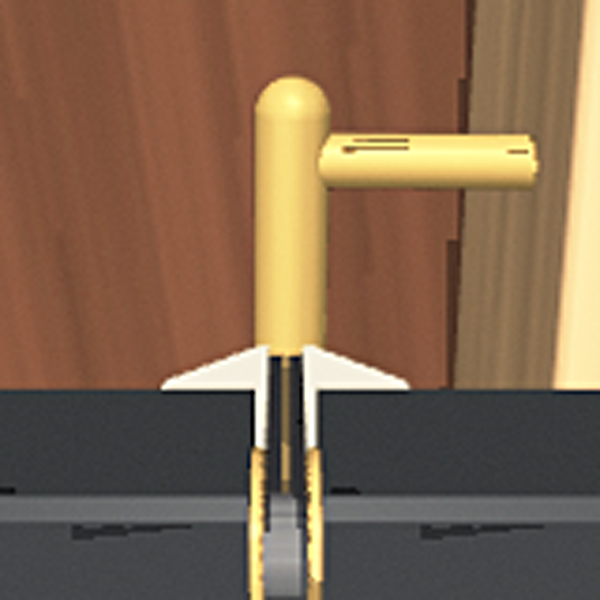

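>>> apply_moves --delta_pos '[[-0.025,0.003,0],[-0.05,0.007,0],[-0.075,0.01,0],[-0.1,0.013,0],[-0.1,0.013,0],[-0.1,0.013,0]]' --dr '[[0,0,0],[0,0,0],[0,0,0],[0,0,0],[0,0,0],[0,0,0]]' --jaw '[0,0,0,0,0,0]' --force 20

```text
time: 3.92
tool_pos: [0.567, 0.0497, 0.0497]
tool_rot: [3.141, -0.0, 1.444]
contact_force: [0.2, 0.3, 1.2]
opening: 0.0007
grip_force: 0.0
```

```bash
python3 - <<'E'
from h import *
s=telemetry.observe();print(s["tool_pos"],s["opening"],s["contact_force"],s["grip_force"],s["qpos"][5])
c,im=snap("wrist","w3.png")
cv2.imwrite("pics/w3b.png",cv2.resize(im[:,:,::-1],(480,360)))
E
```

```text
[0.56696416 0.04970157 0.0496851 ] 0.0006961386219693862 [0.1685615  0.34988229 1.1738555 ] 0.0 0.07968434629474108
```

View pics/w3b.png

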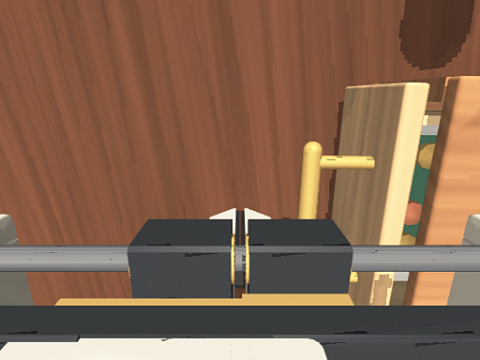

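>>> apply_moves --delta_pos '[[0,0,0.1],[0,-0.05,0.2],[0,-0.1,0.25],[0,-0.15,0.25],[0,-0.15,0.25],[0,-0.15,0.25],[0,-0.15,0.25],[0,-0.15,0.25]]' --dr '[[0,0,0],[0,0,0],[0,0,0],[0,0,0],[0,0,0],[0,0,0],[0,0,0],[0,0,0]]' --jaw '[0.3,0.3,0.3,0.3,0.3,0.3,0.3,0.3]'

```text
time: 4.63
tool_pos: [0.5666, -0.0095, 0.1486]
tool_rot: [-3.14, -0.0, 1.444]
contact_force: [-0.9, -0.0, 1.4]
opening: 0.0275
grip_force: 0.0
```

```bash
python3 - <<'E'
from h import *
s=telemetry.observe();print(s["tool_pos"],s["tool_rot"])
c,im=snap("wrist","w4.png")
b=cv2.imread("pics/w3.png")
t,ti=snap("top","t4.png")
out=np.hstack([cv2.resize(b[120:260,250:450],(400,280),interpolation=3),cv2.resize(im[40:180,250:450][:,:,::-1],(400,280),interpolation=3)])
o2=cv2.resize(im[:,:,::-1],(400,300)); o3=cv2.resize(ti[140:215,245:345][:,:,::-1],(400,300),interpolation=3)
cv2.imwrite("pics/w4b.png",np.vstack([out,np.hstack([o2,o3])]))
E
```

```text
[ 0.56661306 -0.00953456  0.14862972] [-3.14010144e+00 -3.15142958e-04  1.44446192e+00]
```

View pics/w4b.png

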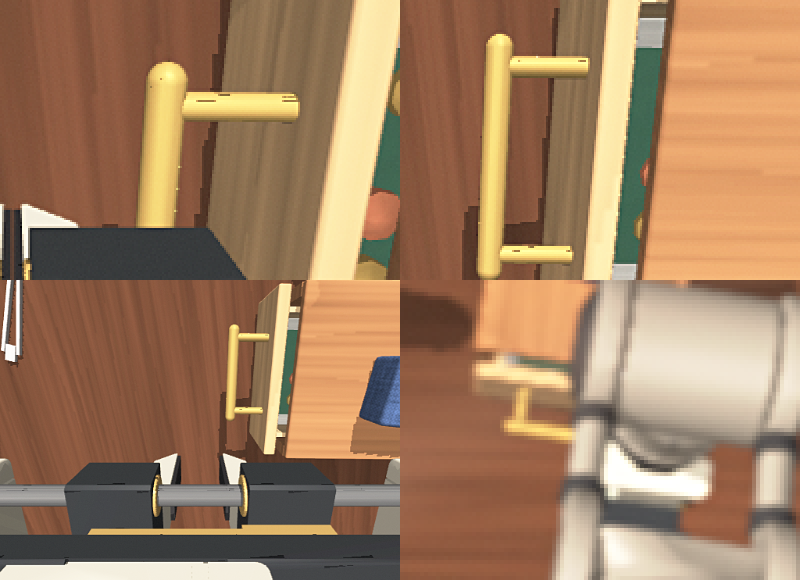

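```bash
cat >> h.py <<'E'
def wc(p,r):
    m=eyes.camera_model("wrist");f=192/np.tan(np.radians(m["vertical_fov"])/2);T=np.array(m["hand_eye"])
    Rt=R.from_euler('xyz',r).as_matrix();return f,m["cx"],m["cy"],Rt@T[:3,:3],Rt@T[:3,3]+np.array(p)
E
python3 - <<'E'
from h import *
c3=wc([0.56696416,0.04970157,0.0496851],[3.141,0,1.444]);c4=cam("wrist")
print(tri([ray(c3,(333.5,151)),ray(c4,(299,57))]))
print(tri([ray(c3,(399.5,172.5)),ray(c4,(344,73.5))]))
for z in(.05,.058,.066):
  a=onz(c4,(299,57),z);b=onz(c4,(294.5,179.5),z);print(z,a,b,np.linalg.norm(a-b))
t=cam("top");print(tri([ray(t,(245+505/4-100,140+(425-280)/4)),ray(c4,(299,60))]))
E
```

```text
(array([0.61323145, 0.09339489, 0.06701941]), [np.float64(0.00019484460121519396), np.float64(0.00019484460121508722)])
(array([0.64823958, 0.07687181, 0.06642862]), [np.float64(0.00039270192907303527), np.float64(0.000392701929073111)])
0.05 [0.61548696 0.09515313 0.05      ] [ 0.60223726 -0.01026239  0.05      ] 0.10624494157972002
0.058 [0.61433806 0.09429912 0.058     ] [ 0.60146902 -0.00808781  0.058     ] 0.10319251531521914
0.066 [0.61318916 0.0934451  0.066     ] [ 0.60070078 -0.00591323  0.066     ] 0.10014008905071825
(array([0.61468459, 0.09234996, 0.05678561]), [np.float64(0.0004095026381536224), np.float64(0.0004095026381536662)])
```

```bash
python3 - <<'E'
from h import *
s=cam("scene")
a=cv2.imread("pics/s2.png")[185:225,245:295]
k=12
a=cv2.resize(a,None,fx=k,fy=k,interpolation=cv2.INTER_CUBIC)
for z,col in((.0504,(0,0,255)),(.072,(255,0,0)),(.115,(255,0,255))):
    u=(proj(s,(.6075,.0444,z))-[245,185]+.5)*k;print(u);cv2.circle(a,tuple(int(v) for v in u),4,col,-1)
for p in((.613,.0934,.066),(.6007,-.0059,.066)):
    u=(proj(s,p)-[245,185]+.5)*k;cv2.circle(a,tuple(int(v) for v in u),4,(0,255,0),-1)
cv2.imwrite("pics/s2c.png",a)
E
```

```text
[293.28937683 314.35430158]
[292.35723329 270.18167095]
[290.43402708 179.04433672]
```

View pics/s2c.png

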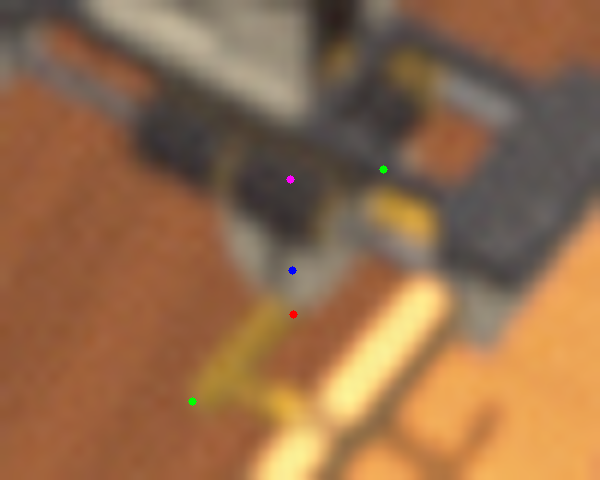

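>>> apply_moves --delta_pos '[[0.05,0.07,0],[0.1,0.134,0],[0.101,0.134,-0.03],[0.101,0.134,-0.09],[0.101,0.134,-0.15],[0.101,0.134,-0.21],[0.101,0.134,-0.26],[0.101,0.134,-0.275]]' --dr '[[0,0,0],[0,0,0],[0,0,0],[0,0,0],[0,0,0],[0,0,0],[0,0,0],[0,0,0]]' --jaw '[0.28,0.28,0.28,0.28,0.28,0.28,0.28,0.28]'

```text
time: 5.4
tool_pos: [0.6049, 0.0441, 0.0357]
tool_rot: [-3.135, 0.0, 1.445]
contact_force: [-1.1, -0.4, -0.2]
opening: 0.0257
grip_force: 0.0
```

>>> apply_moves --delta_pos '[[0,0,0],[0,0,0],[0,0,0]]' --dr '[[0,0,0],[0,0,0],[0,0,0]]' --jaw '[0.28,0.28,0.28]'

```text
time: 5.65
tool_pos: [0.6083, 0.0434, 0.0409]
tool_rot: [3.139, -0.0, 1.444]
contact_force: [0.3, -0.3, 0.2]
opening: 0.0255
grip_force: 0.0
```

>>> apply_moves --delta_pos '[[0,0,0],[0,0,0],[0,0,0],[0,0,0]]' --dr '[[0,0,0],[0,0,0],[0,0,0],[0,0,0]]' --jaw '[0.07,0.07,0.07,0.07]' --force 10

```text
time: 5.98
tool_pos: [0.6078, 0.0432, 0.0404]
tool_rot: [3.14, -0.0, 1.444]
contact_force: [-1.1, 0.9, 3.8]
opening: 0.0103
grip_force: 10.0
```

```bash
python3 - <<'E'
from h import *
s=telemetry.observe();print(s["tool_pos"],s["opening"],s["contact_force"],s["grip_force"])
c,im=snap("wrist","w5.png")
cv2.imwrite("pics/w5b.png",cv2.resize(im[100:300,130:380][:,:,::-1],(750,600),interpolation=3))
E
```

```text
[0.60777832 0.04321778 0.04038327] 0.01029063959101265 [-1.13813006  0.91726897  3.75363144] 9.9994857609272
```

View pics/w5b.png

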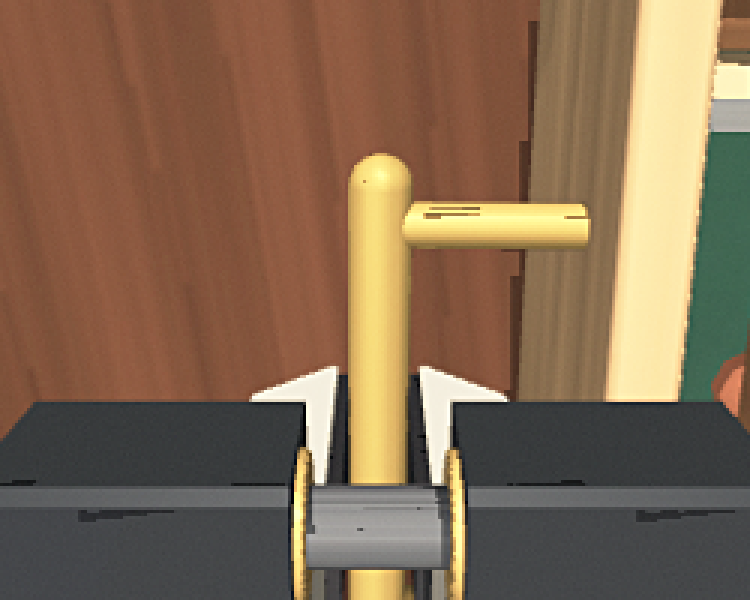

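>>> apply_moves --delta_pos '[[-0.05,0.0065,0],[-0.1,0.013,0],[-0.15,0.0195,0],[-0.2,0.026,0],[-0.25,0.0325,0],[-0.3,0.039,0],[-0.35,0.0455,0],[-0.37,0.048,0]]' --dr '[[0,0,0],[0,0,0],[0,0,0],[0,0,0],[0,0,0],[0,0,0],[0,0,0],[0,0,0]]' --jaw '[0.07,0.07,0.07,0.07,0.07,0.07,0.07,0.07]' --force 15

```text
time: 6.7
tool_pos: [0.4582, 0.0637, 0.0404]
tool_rot: [3.14, -0.002, 1.443]
contact_force: [2.6, 6.4, 2.1]
opening: 0.0106
grip_force: 15.0
```

>>> apply_moves --delta_pos '[[-0.02,0.0026,0],[-0.04,0.0052,0],[-0.06,0.0078,0],[-0.08,0.0104,0],[-0.09,0.0117,0],[-0.1,0.013,0],[-0.11,0.0143,0],[-0.11,0.0143,0]]' --dr '[[0,0,0],[0,0,0],[0,0,0],[0,0,0],[0,0,0],[0,0,0],[0,0,0],[0,0,0]]' --jaw '[0.07,0.07,0.07,0.07,0.07,0.07,0.07,0.07]'

```text
time: 7.37
tool_pos: [0.4266, 0.0676, 0.0413]
tool_rot: [3.118, -0.002, 1.443]
contact_force: [30.9, -0.5, -23.5]
opening: 0.0179
grip_force: 15.0
```

>>> apply_moves --delta_pos '[[0.02,-0.0026,0],[0.03,-0.004,0],[0.03,-0.004,0],[0.03,-0.004,0]]' --dr '[[0,0,0],[0,0,0],[0,0,0],[0,0,0]]' --jaw '[0.07,0.07,0.28,0.28]'

```text
time: 7.7
tool_pos: [0.4277, 0.0665, 0.0397]
tool_rot: [3.141, -0.0, 1.444]
contact_force: [0.3, 0.0, 0.2]
opening: 0.0194
grip_force: 0.0
```

>>> apply_moves --delta_pos '[[0,0,0],[0,0,0.08],[0,0,0.18],[0,0,0.28],[-0.03,0,0.38],[-0.06,0,0.48],[-0.06,0,0.5],[-0.06,0,0.5]]' --dr '[[0,0,0],[0,0,0],[0,0,0],[0,0,0],[0,0,0],[0,0,0],[0,0,0],[0,0,0]]' --jaw '[0.28,0.28,0.28,0.28,0.28,0.28,0.28,0.28]'

```text
time: 8.37
tool_pos: [0.4043, 0.0666, 0.2421]
tool_rot: [3.135, -0.001, 1.444]
contact_force: [1.1, 0.2, -1.1]
opening: 0.0256
grip_force: 0.0
```

```bash
python3 - <<'E'
from h import *
s=telemetry.observe();print(s["tool_pos"],s["tool_rot"],s["opening"],s["contact_force"])
c,im=snap("wrist","w6.png")
t,ti=snap("scene","s6.png")
cv2.imwrite("pics/w6b.png",np.vstack([cv2.resize(im[:250],(600,293)),cv2.resize(ti[160:300,120:360],(520,303),interpolation=3) if 0 else cv2.resize(ti[140:280,130:370],(600,300),interpolation=3)])[:,:,::-1])
E
```

```text
[0.40425459 0.06656312 0.24212147] [ 3.13503925e+00 -5.60660719e-04  1.44394188e+00] 0.025619733169375575 [ 1.12356922  0.19735845 -1.09237265]
```

View pics/w6b.png

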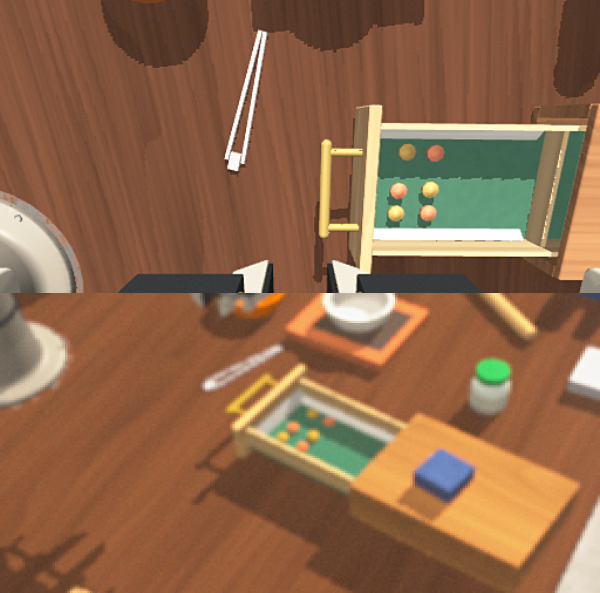

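>>> apply_moves --delta_pos '[[0.06,-0.55,0],[0.06,-0.55,0],[0.06,-0.55,0],[0.06,-0.55,0],[0.06,-0.55,0],[0.06,-0.55,0]]' --dr '[[0,0,0],[0,0,0],[0,0,0],[0,0,0],[0,0,0],[0,0,0]]' --jaw '[0.6,0.6,0.6,0.6,0.6,0.6]'

```text
time: 8.97
tool_pos: [0.4267, -0.1579, 0.2366]
tool_rot: [-3.138, 0.0, 1.44]
contact_force: [0.5, 0.5, -0.2]
opening: 0.0542
grip_force: 0.0
```

>>> apply_moves --delta_pos '[[0.06,-0.55,0],[0.06,-0.55,0],[0.06,-0.55,0],[0.06,-0.55,0],[0.06,-0.55,0],[0.06,-0.55,0],[0.06,-0.55,0]]' --dr '[[0,0,0],[0,0,0],[0,0,0],[0,0,0],[0,0,0],[0,0,0],[0,0,0]]' --jaw '[0.6,0.6,0.6,0.6,0.6,0.6,0.6]'

```text
time: 9.55
tool_pos: [0.4504, -0.376, 0.2354]
tool_rot: [-3.137, -0.003, 1.44]
contact_force: [-1.4, 1.0, -0.4]
opening: 0.0549
grip_force: 0.0
```

```bash
python3 - <<'E'
from h import *
s=telemetry.observe();print(s["tool_pos"],s["tool_rot"],s["opening"],s["contact_force"])
c,im=snap("wrist","w7.png")
c6=wc([0.40425459,0.06656312,0.24212147],[3.13503925,-.00056,1.44394188])
k=512/600
for n,u,z in[("h",(325,188),.066)]+[("n",u,.0365) for u in[(407,152),(435,153),(399,190),(430,190),(396,213),(428,213)]]+[("wallL",(382,127),.074),("wallL",(587,127),.074),("wallR",(373,247),.074),("wallR",(557,253),.074),("fl",(378,180),.03)]:
    print(n,onz(c6,np.array(u)*k,z).round(4))
cv2.imwrite("pics/w7b.png",cv2.resize(im[:280,100:450],(750,600),interpolation=3)[:,:,::-1])
E
```

```text
[ 0.45037322 -0.37598599  0.23539026] [-3.13729424e+00 -2.98826012e-03  1.44021754e+00] 0.054932919633392197 [-1.38416398  0.98370928 -0.36747239]
h [0.4307 0.0702 0.066 ]
n [0.5226 0.0917 0.0365]
n [0.5521 0.0869 0.0365]
n [0.5122 0.0518 0.0365]
n [0.5458 0.0475 0.0365]
n [0.5076 0.0262 0.0365]
n [0.543  0.0217 0.0365]
wallL [0.4895 0.1227 0.074 ]
wallL [0.6812 0.0984 0.074 ]
wallR [0.4729 0.0041 0.074 ]
wallR [ 0.6625 -0.027   0.074 ]
fl [0.4914 0.0644 0.03  ]
```

View pics/w7b.png

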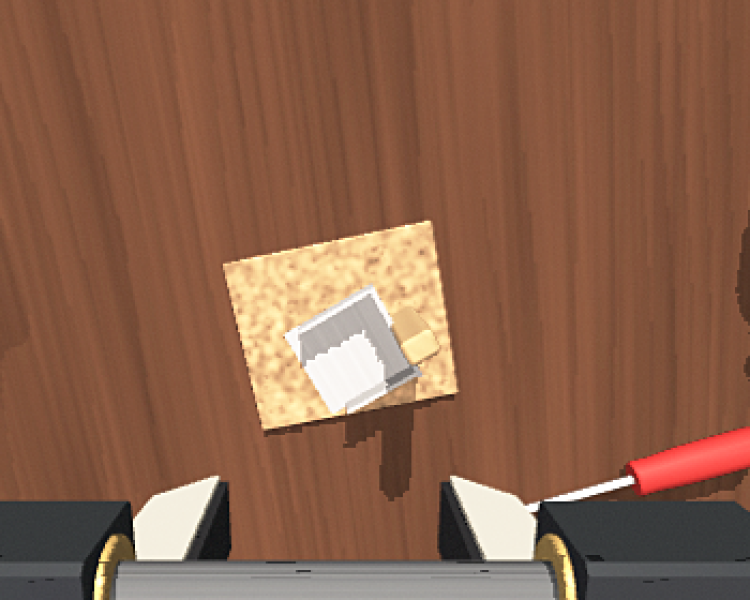

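Wrist view shows the pad with the scoop at about (355,350) in the crop: lip on the left (287,335)–(345,412), post top at (421,350). One scoop only, on its cork pad.

```bash
python3 - <<'E'
from h import *
c=wc([0.45037322,-0.37598599,0.23539026],[-3.13729424,-.002988,1.44021754]);k=1/2.143
g=lambda u,z:onz(c,(100+u[0]*k,u[1]*k),z)
l1=g((287,335),.008);l2=g((345,412),.008);p=g((421,350),.098)
m=(l1+l2)/2;print("lip",l1,l2,np.linalg.norm(l1-l2),"post",p,"dist",np.linalg.norm((p-m)[:2]))
d=p-m;print("yaw",np.degrees(np.arctan2(d[1],d[0])),"lip normal",np.degrees(np.arctan2((l1-l2)[1],(l1-l2)[0]))-90)
pc=[g(u,.006) for u in((223,264),(431,221),(457,392),(264,430))];print("pad",np.mean(pc,0),pc, np.degrees(np.arctan2(*(pc[0]-pc[3])[1::-1])))
t=cam("top");im=cv2.imread("pics/t0.png")
# top cam: post top location check
print("top px of post",proj(t,p),"scene",proj(cam("scene"),p), telemetry.observe()["tool_pos"])
# two-view height of pad corners using top view
print(proj(t,pc[0]),proj(t,pc[1]),proj(t,pc[2]),proj(t,pc[3]))
E
```

```text
lip [ 0.41997033 -0.36881863  0.008     ] [ 0.4497267 -0.4234116  0.008    ] 0.062175836699581155 post [ 0.4929354  -0.36978248  0.098     ] dist 0.06377690566908245
yaw 24.38630431717174 lip normal 28.592979200165388
pad [ 0.4553837  -0.37053491  0.006     ] [array([ 0.38749608, -0.32080348,  0.006     ]), array([ 0.51568799, -0.31200001,  0.006     ]), array([ 0.52291398, -0.41989149,  0.006     ]), array([ 0.39543673, -0.42944464,  0.006     ])] 94.18034727893948
top px of post [410.76807395 212.14473546] scene [170.74068162 289.51400811] [ 0.45048233 -0.37381209  0.23591992]
[387.71279533 244.31757731] [384.02569785 208.0211637 ] [414.3957323  206.50373166] [418.74999649 242.60600438]
```

>>> apply_moves --delta_pos '[[0.05,0,0],[0.1,0.01,0],[0.1,0.01,0],[0.1,0.01,0],[0.1,0.01,0]]' --dr '[[0,0,1],[0,0,1],[0,0,1],[0,0,1],[0,0,1]]' --jaw '[0.6,0.6,0.6,0.6,0.6]'

```text
time: 10.02
tool_pos: [0.4915, -0.367, 0.238]
tool_rot: [-3.141, -0.003, 1.951]
contact_force: [0.8, -0.5, -0.8]
opening: 0.0551
grip_force: 0.0
```

>>> apply_moves --delta_pos '[[0,0,0],[0,0,0],[0,0,0],[0,0,0],[0,0,0]]' --dr '[[0,0,1],[0,0,1],[0,0,1],[0,0,1],[0,0,1]]' --jaw '[0.6,0.6,0.6,0.6,0.6]'

```text
time: 10.43
tool_pos: [0.4911, -0.368, 0.2388]
tool_rot: [3.141, -0.002, 2.445]
contact_force: [-0.0, -0.4, 0.3]
opening: 0.0551
grip_force: 0.0
```

>>> apply_moves --delta_pos '[[0,0,0],[0,0,0],[0,0,0],[0,0,0],[0,0,0]]' --dr '[[0,0,1],[0,0,1],[0,0,1],[0,0,1],[0,0,1]]' --jaw '[0.6,0.6,0.6,0.6,0.6]'

```text
time: 10.85
tool_pos: [0.4912, -0.3685, 0.239]
tool_rot: [3.141, -0.001, 2.942]
contact_force: [-0.3, -0.2, -0.4]
opening: 0.0549
grip_force: 0.0
```

>>> apply_moves --delta_pos '[[0,0,-0.05],[0,0,-0.05],[0,0,-0.05],[0,0,-0.05],[0,0,-0.05],[0,0,-0.05]]' --dr '[[0,0,1],[0,0,1],[0,0,1],[0,0,1],[0,0,1],[0,0,1]]' --jaw '[0.6,0.6,0.6,0.6,0.6,0.6]'

```text
time: 11.35
tool_pos: [0.4912, -0.369, 0.2193]
tool_rot: [3.141, -0.0, -2.848]
contact_force: [0.6, -0.2, 0.6]
opening: 0.0551
grip_force: 0.0
```

```bash
python3 - <<'E'
from h import *
s=telemetry.observe();print(s["tool_pos"],s["tool_rot"],s["opening"],s["qpos"])
c,im=snap("wrist","w8.png")
h=cv2.cvtColor(im,cv2.COLOR_RGB2HSV)
m=((h[...,1]<45)&(h[...,2]>90)).astype(np.uint8); m[215:]=0
n,l,st,ce=cv2.connectedComponentsWithStats(m)
for i in range(1,n):
    if st[i,4]>150:
        cn=max(cv2.findContours((l==i).astype(np.uint8),0,2)[0],key=cv2.contourArea);r=cv2.minAreaRect(cn);print(st[i],r)
        print(cv2.approxPolyDP(cn,4,True)[:,0].tolist())
# coarse ascii-free: print predicted post pixel
print(proj(c,(.4929,-.3698,.098)),proj(c,(.4929,-.3698,.034)))
E
```

```text
[ 0.4912342  -0.3689529   0.21927529] [ 3.14102953e+00 -1.60977229e-04 -2.84845405e+00] 0.05507213624398135 [-7.68942084e-01  5.00702210e-01  1.23533102e+00  1.35511522e-04
  1.40612964e+00 -2.63289922e+00]
[ 226  106   55   59 2690] ((252.30227661132812, 134.92361450195312), (54.98927688598633, 51.24431610107422), 84.5596694946289)
[[274, 106], [226, 111], [231, 164], [249, 162], [255, 155], [261, 161], [280, 159]]
[139 173   5  42 206] ((140.99998474121094, 193.49998474121094), (3.999999523162842, 40.99999237060547), 0.0)
[[139, 173], [142, 214]]
[254.32437062 180.09547279] [254.51499797 166.83876909]
```

```bash
python3 - <<'E'
from h import *
c=wc([0.4912342,-0.3689529,0.21927529],[3.14102953,-.00016,-2.848454])
a=onz(c,(226,110.5),.007);b=onz(c,(274.5,105.5),.007);m=(a+b)/2;d=a-b
print(a,b,np.linalg.norm(d),np.degrees(np.arctan2(d[1],d[0])))
for y in(21,22.4,24):
  e=np.array([np.cos(np.radians(y)),np.sin(np.radians(y)),0]);print(y,"post",m+.069*e,"px at top",proj(c,(m+.069*e)+[0,0,.091]))
im=cv2.imread("pics/w8.png")
print(im[150:200:3,255].tolist())
h=cv2.cvtColor(im,cv2.COLOR_BGR2HSV)
np.set_printoptions(linewidth=250)
print(h[150:200:3,230:290:3,2]);print(h[150:200:3,230:290:3,1])
E
```

```text
[ 0.44053012 -0.42259137  0.007     ] [ 0.41741813 -0.36690082  0.007     ] 0.06029595484907939 -67.46119196606783
21 post [ 0.49339117 -0.37001871  0.007     ] px at top [253.9772845  180.48350171]
22.4 post [ 0.4927678  -0.36845224  0.007     ] px at top [255.63306314 180.3472131 ]
24 post [ 0.49200876 -0.36668127  0.007     ] px at top [257.52110408 180.14349234]
[[205, 211, 219], [205, 210, 218], [156, 179, 202], [105, 146, 184], [106, 146, 182], [106, 146, 181], [101, 141, 174], [97, 135, 172], [198, 250, 255], [199, 249, 255], [200, 249, 255], [199, 249, 255], [198, 249, 255], [61, 83, 147], [78, 106, 166], [74, 103, 162], [76, 105, 163]]
[[230 211 222 219 215 215 217 219 220 219 219 218 219 219 219 228 255 247 252 254]
 [220 155 214 218 218 217 218 218 219 221 220 222 222 224 224 231 255 254 255 255]
 [217 137 220 220 221 222 226 229 196 188 145 149 152 154 151 152 255 255 250 253]
 [190 136 151 154 155 153 153 155 181 187 207 250 255 255 255 255 255 253 255 216]
 [255 185 205 224 223 223 222 165 180 184 208 255 252 245 255 255 254 255 255 224]
 [253 252 255 255 255 233 213 16
[... 1676 characters left out ...]
75  96  77  69  87  85  76  93  72]
 [130  75  82  53  88  72 110  60  51  53  41  80 114  75  76  75  76  73  78  97]
 [140 135 135 142 136  82  71  91  60  50  43  97 109  76  73  53  72  98  83  80]
 [140 136 136 136 139 135 137 104  56  55  55  64  75  55  89  93  99 108  76  89]
 [136 135 138 138 139 138 138 110  55  57  45 130 145 150 112  77  60  78  84  93]
 [134 136 137 138 137 137 135 140 150 141 140 138 134 134 137 138 143 146 124  93]
 [135 134 141 131 135 138 137 138 134 134 134 137 137 136 139 135 134 139 133 137]
 [135 135 136 136 136 137 137 135 140 138 137 134 134 136 138 136 137 137 138 136]
 [139 136 136 135 135 135 137 135 138 137 136 134 136 134 135 135 137 134 135 138]]
```

>>> apply_moves --delta_pos '[[0.004,0.001,0],[0.004,0.001,-0.08],[0.004,0.001,-0.17],[0.004,0.001,-0.25],[0.004,0.001,-0.32],[0.004,0.001,-0.38],[0.004,0.001,-0.42],[0.004,0.001,-0.433]]' --dr '[[0,0,0.196],[0,0,0.196],[0,0,0.196],[0,0,0.196],[0,0,0.196],[0,0,0.196],[0,0,0.196],[0,0,0.196]]' --jaw '[0.6,0.6,0.6,0.6,0.6,0.6,0.6,0.6]'

```text
time: 12.07
tool_pos: [0.4915, -0.3676, 0.0431]
tool_rot: [3.137, -0.002, -2.747]
contact_force: [-1.0, 0.5, 0.3]
opening: 0.0551
grip_force: 0.0
```

>>> apply_moves --delta_pos '[[0,0,0],[0,0,0],[0,0,0],[0,0,0],[0,0,0],[0,0,0],[0,0,0],[0,0,0]]' --dr '[[0,0,0],[0,0,0],[0,0,0],[0,0,0],[0,0,0],[0,0,0],[0,0,0],[0,0,0]]' --jaw '[0.6,0,0,0,0,0,0,0]' --force 10

```text
time: 12.73
tool_pos: [0.4929, -0.369, 0.0465]
tool_rot: [-3.141, 0.0, -2.742]
contact_force: [-0.0, -2.0, -1.3]
opening: 0.0137
grip_force: 10.0
```

>>> apply_moves --delta_pos '[[0,0,0],[0,0,0],[0,0,0]]' --dr '[[0,0,0],[0,0,0],[0,0,0]]' --jaw '[0,0,0]' --force 40

```text
time: 12.98
tool_pos: [0.4929, -0.369, 0.0464]
tool_rot: [3.142, 0.0, -2.741]
contact_force: [-0.8, 0.7, 1.6]
opening: 0.0136
grip_force: 40.0
```

>>> apply_moves --delta_pos '[[0,0,0.04],[0,0,0.1],[0,0,0.18],[0,0,0.26],[0,0,0.34],[0,0,0.39],[0,0,0.39],[0,0,0.39]]' --dr '[[0,0,0],[0,0,0],[0,0,0],[0,0,0],[0,0,0],[0,0,0],[0,0,0],[0,0,0]]' --jaw '[0,0,0,0,0,0,0,0]' --force 40

```text
time: 13.65
tool_pos: [0.4931, -0.3692, 0.2025]
tool_rot: [-3.14, 0.001, -2.741]
contact_force: [-0.6, -0.1, -2.3]
opening: 0.0136
grip_force: 40.0
```

>>> apply_moves --delta_pos '[[0.02,0.06,0],[0.045,0.13,0],[0.07,0.2,0],[0.095,0.27,0],[0.12,0.34,0],[0.145,0.41,0],[0.165,0.47,0],[0.175,0.5,0]]' --dr '[[0,0,-0.06],[0,0,-0.13],[0,0,-0.2],[0,0,-0.27],[0,0,-0.34],[0,0,-0.41],[0,0,-0.48],[0,0,-0.53]]' --jaw '[0,0,0,0,0,0,0,0]'

```text
time: 14.32
tool_pos: [0.5625, -0.1654, 0.1994]
tool_rot: [3.138, -0.004, -3.006]
contact_force: [-0.5, -0.4, -2.4]
opening: 0.0136
grip_force: 40.0
```

>>> apply_moves --delta_pos '[[0.02,0.06,0],[0.045,0.13,0],[0.07,0.2,0],[0.095,0.27,0],[0.12,0.34,0],[0.145,0.41,0],[0.16,0.47,0],[0.167,0.484,0]]' --dr '[[0,0,-0.06],[0,0,-0.13],[0,0,-0.2],[0,0,-0.27],[0,0,-0.34],[0,0,-0.41],[0,0,-0.48],[0,0,-0.53]]' --jaw '[0,0,0,0,0,0,0,0]'

```text
time: 14.98
tool_pos: [0.6289, 0.0288, 0.199]
tool_rot: [3.14, -0.005, 3.013]
contact_force: [-0.5, -0.5, -2.0]
opening: 0.0136
grip_force: 40.0
```

>>> apply_moves --delta_pos '[[0,0,0],[0,0,0]]' --dr '[[0,0,0],[0,0,0]]' --jaw '[0,0]'

```text
time: 15.15
tool_pos: [0.6288, 0.0247, 0.1998]
tool_rot: [-3.141, -0.004, 3.014]
contact_force: [0.6, -0.9, -1.3]
opening: 0.0138
grip_force: 40.0
```

```bash
cat >> h.py <<'E'
def masks(im):
    h=cv2.cvtColor(im,cv2.COLOR_RGB2HSV)
    return h
def drawer(p,psi=-.128):
    s=p[0]*np.cos(psi)+p[1]*np.sin(psi);t=-p[0]*np.sin(psi)+p[1]*np.cos(psi);return np.array([s-.4722,t-.1246])*1000
def world(r,psi=-.128):
    s,t=r[0]/1000+.4722,r[1]/1000+.1246;return np.array([s*np.cos(psi)-t*np.sin(psi),s*np.sin(psi)+t*np.cos(psi)])
def nug(c,im,z=.0365,quiet=False):
    h=cv2.cvtColor(im,cv2.COLOR_RGB2HSV)
    m=(((h[...,0]<25)|(h[...,0]>172))&(h[...,1]>110)&(h[...,2]>120)).astype(np.uint8)
    n,l,st,ce=cv2.connectedComponentsWithStats(m);o=[]
    for i in range(1,n):
        if 40<st[i,4]<1500:
            p=onz(c,ce[i],z);d=drawer(p)
            if -30<d[0]<200 and abs(d[1])<70:o.append((ce[i].round(1).tolist(),int(st[i,4]),d.round(1).tolist()))
    return o
E
python3 - <<'E'
from h import *
s=telemetry.observe();print(s["tool_pos"],s["tool_rot"],s["opening"],s["contact_force"],s["qpos"])
im6=cv2.imread("pics/w6.png")[:,:,::-1];c6=wc([0.40425459,0.06656312,0.24212147],[3.13503925,-.00056,1.44394188])
for o in nug(c6,im6):print("w6",o)
c,im=snap("wrist","w9.png")
for o in nug(c,im):print("w9",o)
print(drawer(s["tool_pos"]))
E
```

```text
[0.62875444 0.02469182 0.19984549] [-3.14103266 -0.00392451  3.01352167] 0.013782475282660717 [ 0.63869928 -0.87266838 -1.29831343] [-8.22596610e-02  5.43583681e-01  1.21600081e+00 -3.86264619e-04
  1.38595421e+00 -1.52491436e+00]
w6 ([347.0, 129.2], 159, [34.4, 35.0])
w6 ([371.0, 130.4], 167, [64.4, 33.6])
w6 ([366.4, 162.8], 103, [63.0, -7.3])
w6 ([339.6, 163.9], 107, [28.8, -8.8])
w6 ([337.5, 183.0], 97, [27.9, -34.1])
w6 ([364.6, 182.4], 107, [63.3, -33.2])
w9 ([284.4, 2.1], 95, [-22.0, 8.0])
w9 ([240.7, 56.0], 163, [27.4, -36.0])
w9 ([265.9, 56.5], 177, [27.9, -9.8])
w9 ([307.8, 62.2], 234, [33.3, 33.9])
w9 ([242.4, 91.7], 174, [62.6, -34.6])
w9 ([266.3, 91.5], 155, [62.4, -9.0])
w9 ([305.2, 92.5], 218, [63.4, 32.5])
w9 ([258.9, 203.3], 67, [188.2, -16.6])
[148.25878333 -19.84919806]
```

>>> apply_moves --delta_pos '[[0,0,-0.04],[0,0,-0.1],[0,0,-0.16],[0,0,-0.22],[0,0,-0.27],[0,0,-0.29],[0,0,-0.3],[0,0,-0.3]]' --dr '[[-0.01,-0.079,0],[-0.01,-0.079,0],[-0.01,-0.079,0],[-0.01,-0.079,0],[-0.01,-0.079,0],[-0.01,-0.079,0],[-0.01,-0.079,0],[-0.01,-0.079,0]]' --jaw '[0,0,0,0,0,0,0,0]'

```text
time: 15.87
tool_pos: [0.6294, 0.0238, 0.0817]
tool_rot: [3.142, 0.039, 3.011]
contact_force: [0.4, 0.6, -0.8]
opening: 0.0136
grip_force: 40.0
```

>>> apply_moves --delta_pos '[[0,0,-0.005],[0,0,-0.01],[0,0,-0.015],[0,0,-0.02],[0,0,-0.02]]' --dr '[[0,0,0],[0,0,0],[0,0,0],[0,0,0],[0,0,0]]' --jaw '[0,0,0,0,0]'

```text
time: 16.28
tool_pos: [0.6296, 0.0246, 0.0742]
tool_rot: [3.141, 0.04, 3.012]
contact_force: [-0.8, -0.1, -1.9]
opening: 0.0138
grip_force: 40.0
```

```bash
python3 - <<'E'
from h import *
im=cv2.imread("pics/w9.png")[:,:,::-1];c=wc([0.62875444,0.02469182,0.19984549],[-3.14103266,-.00392451,3.01352167])
for y in(12,-22):
  for x in range(-20,24,3):
    w=world((x,y));u=proj(c,(w[0],w[1],.03));
    if 0<=u[1]<384: print(y,x,u.round(0),im[int(round(u[1])),int(round(u[0]))].tolist())
h=cv2.cvtColor(np.ascontiguousarray(im),cv2.COLOR_RGB2HSV);m=((h[...,1]<45)&(h[...,2]>90)).astype(np.uint8);m[210:]=0;m[:90]=0;m[:,:200]=0;m[:,320:]=0
n,l,st,ce=cv2.connectedComponentsWithStats(m)
for i in range(1,n):
  if st[i,4]>300:
    cn=max(cv2.findContours((l==i).astype(np.uint8),0,2)[0],key=cv2.contourArea);print(st[i],cv2.approxPolyDP(cn,4,True)[:,0].tolist())
d=world((148.3-69,-19.8));print(proj(c,(d[0],d[1],.1998-.0395)))
E
```

```text
12 -20 [288.   6.] [104, 84, 60]
12 -17 [288.  10.] [110, 88, 65]
12 -14 [288.  13.] [98, 79, 59]
12 -11 [287.  16.] [163, 159, 152]
12 -8 [287.  20.] [161, 159, 153]
12 -5 [287.  23.] [161, 157, 150]
12 -2 [287.  26.] [164, 162, 155]
12 1 [287.  29.] [117, 113, 108]
12 4 [287.  32.] [70, 110, 88]
12 7 [287.  36.] [69, 110, 89]
12 10 [287.  39.] [69, 110, 87]
12 13 [287.  42.] [70, 110, 88]
12 16 [287.  45.] [67, 107, 86]
12 19 [287.  48.] [66, 106, 86]
12 22 [287.  51.] [68, 108, 87]
-22 -20 [254.   6.] [107, 86, 63]
-22 -17 [254.  10.] [109, 85, 63]
-22 -14 [254.  13.] [103, 84, 61]
-22 -11 [254.  16.] [162, 158, 151]
-22 -8 [254.  20.] [158, 155, 146]
-22 -5 [254.  23.] [158, 155, 147]
-22 -2 [254.  26.] [162, 157, 149]
-22 1 [254.  29.] [164, 157, 149]
-22 4 [254.  32.] [103, 164, 130]
-22 7 [254.  36.] [103, 163, 130]
-22 10 [254.  39.] [102, 163, 130]
-22 13 [254.  42.] [102, 164, 130]
-22 16 [254.  45.] [103, 163, 131]
-22 19 [254.  48.] [106, 168, 133]
-22 22 [254.  51.] [66, 107, 85]
[ 209   90   95  120 8846] [[215, 90], [209, 133], [211, 209], [245, 209], [250, 195], [261, 195], [266, 209], [301, 209], [299, 112], [227, 112], [225, 90]]
[312  90   8 102 545] [[319, 90], [312, 189], [317, 191]]
[256.42895367 111.63460982]
```

>>> apply_moves --delta_pos '[[0,0,-0.003],[0,0,-0.006],[0,0,-0.008],[0,0,-0.008]]' --dr '[[0,0,0],[0,0,0],[0,0,0],[0,0,0]]' --jaw '[0,0,0,0]'

```text
time: 16.62
tool_pos: [0.6305, 0.0245, 0.0724]
tool_rot: [3.141, 0.042, 3.012]
contact_force: [-0.4, -0.3, 5.4]
opening: 0.0139
grip_force: 40.0
```

>>> apply_moves --delta_pos '[[-0.012,0.0015,0],[-0.024,0.003,0],[-0.036,0.0046,0],[-0.048,0.006,0],[-0.06,0.0077,0],[-0.072,0.009,0],[-0.084,0.0108,0],[-0.096,0.0123,0]]' --dr '[[0,0,0],[0,0,0],[0,0,0],[0,0,0],[0,0,0],[0,0,0],[0,0,0],[0,0,0]]' --jaw '[0,0,0,0,0,0,0,0]'

```text
time: 17.28
tool_pos: [0.5939, 0.0292, 0.0731]
tool_rot: [3.141, 0.047, 3.012]
contact_force: [4.5, -0.1, 5.4]
opening: 0.014
grip_force: 40.0
```

>>> apply_moves --delta_pos '[[-0.012,0.0015,0],[-0.024,0.003,0],[-0.036,0.0046,0],[-0.048,0.006,0],[-0.06,0.0077,0],[-0.072,0.009,0],[-0.084,0.0108,0],[-0.09,0.0115,0]]' --dr '[[0,0,0],[0,0,0],[0,0,0],[0,0,0],[0,0,0],[0,0,0],[0,0,0],[0,0,0]]' --jaw '[0,0,0,0,0,0,0,0]'

```text
time: 17.95
tool_pos: [0.5586, 0.0338, 0.0733]
tool_rot: [3.141, 0.049, 3.012]
contact_force: [5.7, -1.3, 3.6]
opening: 0.0137
grip_force: 40.0
```

```bash
python3 - <<'E'
from h import *
s=telemetry.observe();print(s["tool_pos"],s["contact_force"],drawer(s["tool_pos"])-[69,0])
c,im=snap("wrist","w10.png")
for o in nug(c,im):print(o)
d=world(drawer(s["tool_pos"])-[69,0]);print("lip px",proj(c,(d[0],d[1],.031)))
E
```

```text
[0.55861596 0.03377808 0.0733434 ] [ 5.66186461 -1.29012678  3.62385097] [  8.53422976 -19.79050095]
([235.5, 115.1], 896, [12.5, -33.8])
([269.3, 113.2], 836, [11.3, -10.9])
([333.4, 144.9], 498, [32.9, 34.2])
([328.1, 185.5], 463, [62.8, 32.8])
([259.7, 213.2], 92, [84.7, -17.1])
([256.5, 255.7], 180, [121.4, -19.5])
([224.0, 272.3], 188, [136.8, -45.9])
([288.0, 277.0], 171, [141.3, 6.1])
lip px [256.11915542 108.41141054]
```

>>> apply_moves --delta_pos '[[-0.005,0.0006,0],[-0.01,0.0013,0],[-0.015,0.002,0],[-0.02,0.0026,0],[-0.024,0.003,0],[-0.026,0.0033,0],[-0.026,0.0033,0]]' --dr '[[0,0,0],[0,0,0],[0,0,0],[0,0,0],[0,0,0],[0,0,0],[0,0,0]]' --jaw '[0,0,0,0,0,0,0]'

```text
time: 18.58
tool_pos: [0.5488, 0.035, 0.0734]
tool_rot: [3.141, 0.05, 3.012]
contact_force: [6.9, -1.1, 4.5]
opening: 0.0139
grip_force: 40.0
```

```bash
python3 - <<'E'
from h import *
s=telemetry.observe();print(s["tool_pos"],s["tool_rot"],s["contact_force"],drawer(s["tool_pos"])-[69,0])
c,im=snap("wrist","w11.png")
for o in nug(c,im):print(o)
d=world(drawer(s["tool_pos"])-[69,0]);print("lip px",proj(c,(d[0],d[1],.031)))
cv2.imwrite("pics/w11b.png",cv2.resize(im[60:240,180:380],(640,576),interpolation=3)[:,:,::-1])
E
```

```text
[0.54881897 0.03499185 0.07339324] [3.14096496 0.04965822 3.01175803] [ 6.85728961 -1.08994251  4.49952638] [ -1.33755855 -19.83725577]
([298.1, 102.3], 335, [-5.7, 8.2])
([235.4, 129.6], 763, [12.4, -34.1])
([262.2, 117.4], 349, [4.2, -15.7])
([276.8, 134.3], 368, [15.6, -5.6])
([332.2, 158.7], 481, [32.9, 34.2])
([327.1, 198.2], 448, [62.9, 32.8])
([257.5, 209.8], 140, [72.2, -18.8])
([224.2, 271.4], 177, [126.2, -45.8])
([255.3, 256.6], 165, [112.4, -20.6])
([288.0, 277.5], 176, [132.1, 6.1])
lip px [256.11891262 108.36441727]
```

View pics/w11b.png

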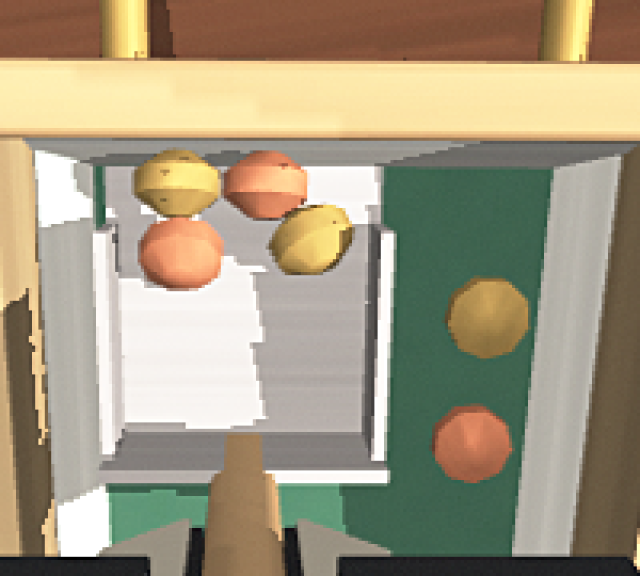

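All four near-side nuggets (gold and copper, pixel (235,130),(262,117),(277,134) region) lie on the scoop floor; two remain on the right. Tilt back and lift.

>>> apply_moves --delta_pos '[[0.004,-0.0005,0.004],[0.008,-0.001,0.008],[0.012,-0.0015,0.013],[0.015,-0.002,0.018],[0.018,-0.002,0.023],[0.02,-0.0026,0.028],[0.022,-0.0028,0.035],[0.025,-0.003,0.05]]' --dr '[[0.01,0.08,0],[0.02,0.16,0],[0.031,0.24,0],[0.041,0.32,0],[0.051,0.4,0],[0.061,0.48,0],[0.071,0.55,0],[0.074,0.575,0]]' --jaw '[0,0,0,0,0,0,0,0]'

```text
time: 19.3
tool_pos: [0.5548, 0.0341, 0.0899]
tool_rot: [-3.141, -0.253, 3.012]
contact_force: [-0.0, -1.2, -3.4]
opening: 0.0137
grip_force: 40.0
```

>>> apply_moves --delta_pos '[[0.01,0,0.03],[0.01,0,0.07],[0.01,0,0.12],[0.01,0,0.17],[0.01,0,0.22],[0.01,0,0.27],[0.01,0,0.31],[0.01,0,0.33]]' --dr '[[0,0,0],[0,0,0],[0,0,0],[0,0,0],[0,0,0],[0,0,0],[0,0,0],[0,0,0]]' --jaw '[0,0,0,0,0,0,0,0]'

```text
time: 19.97
tool_pos: [0.5594, 0.0342, 0.225]
tool_rot: [-3.141, -0.247, 3.012]
contact_force: [-0.4, -0.3, -2.0]
opening: 0.0136
grip_force: 40.0
```

```bash
python3 - <<'E'
from h import *
s=telemetry.observe();print(s["tool_pos"],s["tool_rot"],s["contact_force"],s["qpos"],s["opening"])
c,im=snap("wrist","w12.png")
for z in(.0365,):
  for o in nug(c,im,z):print(o)
h=cv2.cvtColor(im,cv2.COLOR_RGB2HSV)
# dish re-measure: top camera white ring
t,ti=snap("top","t12.png");hh=cv2.cvtColor(ti,cv2.COLOR_RGB2HSV)
m=((hh[...,1]<60)&(hh[...,2]>140)).astype(np.uint8);m[:180]=0;m[250:]=0;m[:,:170]=0;m[:,235:]=0
n,l,st,ce=cv2.connectedComponentsWithStats(m)
for i in range(1,n):
  if st[i,4]>80: print("dish",st[i],ce[i],onz(t,ce[i],.07))
E
```

```text
[0.55941104 0.03420767 0.22496864] [-3.14141952 -0.24717206  3.0118794 ] [-0.39109565 -0.2989192  -1.9909589 ] [-0.08260941  0.55800817  1.15079739  0.01141523  1.67969687 -1.52388139] 0.013617016164443427
([235.1, 139.8], 396, [0.5, -45.1])
([254.0, 209.4], 41, [87.0, -21.8])
([224.5, 273.9], 178, [168.4, -59.1])
([288.0, 276.3], 191, [171.5, 20.8])
([255.1, 259.4], 44, [150.0, -20.5])
dish [181 198  34  34 919] [197.48531012 214.69749728] [0.47499486 0.34244035 0.07      ]
```

```bash
python3 - <<'E'
import cv2,numpy as np
im=cv2.imread("pics/w12.png")[60:240,180:380]
cv2.imwrite("pics/w12b.png",cv2.resize(im,(640,576),interpolation=3))
h=cv2.cvtColor(im,cv2.COLOR_BGR2HSV)
m=(((h[...,0]<25)|(h[...,0]>172))&(h[...,1]>90)&(h[...,2]>110)).astype(np.uint8)
n,l,st,ce=cv2.connectedComponentsWithStats(m)
for i in range(1,n):
  if st[i,4]>60: print(st[i],ce[i].round(),"hue",int(np.median(h[...,0][l==i])))
E
```

```text
[    0     0   200   177 16409] [126.  60.] hue 10
[ 43  68  26  23 481] [56. 79.] hue 11
[140  73   3  38  72] [141.  91.] hue 18
[139 128   3  45  95] [140. 150.] hue 18
[ 63 148  26  32 710] [ 76. 164.] hue 16
```

>>> apply_moves --delta_pos '[[-0.008,0.05,0],[-0.017,0.1,0],[-0.026,0.15,0],[-0.034,0.2,0],[-0.043,0.25,0],[-0.051,0.3,0],[-0.06,0.35,0],[-0.068,0.4,0]]' --dr '[[0,0,0.12],[0,0,0.24],[0,0,0.36],[0,0,0.48],[0,0,0.61],[0,0,0.74],[0,0,0.87],[0,0,1]]' --jaw '[0,0,0,0,0,0,0,0]'

```text
time: 20.73
tool_pos: [0.5308, 0.195, 0.2213]
tool_rot: [3.141, -0.253, -2.768]
contact_force: [0.1, -0.8, -1.7]
opening: 0.0139
grip_force: 40.0
```

>>> apply_moves --delta_pos '[[-0.008,0.05,0],[-0.017,0.1,0],[-0.026,0.15,0],[-0.034,0.2,0],[-0.043,0.25,0],[-0.055,0.33,0],[-0.069,0.4,0],[-0.069,0.405,0]]' --dr '[[0,0,0.05],[0,0,0.1],[0,0,0.15],[0,0,0.2],[0,0,0.22],[0,0,0.22],[0,0,0.22],[0,0,0.22]]' --jaw '[0,0,0,0,0,0,0,0]'

```text
time: 21.4
tool_pos: [0.5017, 0.3607, 0.2207]
tool_rot: [3.139, -0.253, -2.656]
contact_force: [-1.2, 0.6, -2.0]
opening: 0.0141
grip_force: 40.0
```

```bash
python3 - <<'E'
from h import *
s=telemetry.observe();print(s["tool_pos"],s["tool_rot"],s["contact_force"],s["qpos"],s["opening"])
c,im=snap("wrist","w13.png")
h=cv2.cvtColor(im,cv2.COLOR_RGB2HSV)
m=(((h[...,0]<25)|(h[...,0]>172))&(h[...,1]>90)&(h[...,2]>110)).astype(np.uint8)
m[:60]=0;m[215:]=0;m[:,:200]=0;m[:,310:]=0
n,l,st,ce=cv2.connectedComponentsWithStats(m)
for i in range(1,n):
  if st[i,4]>60: print(st[i],ce[i].round())
t,ti=snap("top","t13.png");hh=cv2.cvtColor(ti,cv2.COLOR_RGB2HSV)
m=((hh[...,1]<60)&(hh[...,2]>140)).astype(np.uint8);m[:180]=0;m[250:]=0;m[:,:170]=0;m[:,235:]=0
n,l,st,ce=cv2.connectedComponentsWithStats(m)
for i in range(1,n):
  if st[i,4]>80: print("dish",st[i],ce[i],onz(t,ce[i],.07))
w=(( h[...,1]<45)&(h[...,2]>150)).astype(np.uint8);w[130:]=0
n,l,st,ce=cv2.connectedComponentsWithStats(w)
for i in range(1,n):
  if st[i,4]>300: print("white",st[i],ce[i])
print("dish px expected",proj(c,(.475,.341,.07)),proj(c,(.475,.341,.032)))
E
```

```text
[0.50167828 0.36068089 0.22066762] [ 3.13934257 -0.25271909 -2.65627259] [-1.18584949  0.57978894 -1.95314869] [ 0.49656202  0.68665828  0.93333552  0.00516741  1.77427551 -1.5588671 ] 0.014055342635777669
[ 200   60  110  155 6138] [263. 100.]
[200  75   8  24  97] [202.  86.]
[273 124  24  23 262] [283. 136.]
[243 128  22  26 281] [252. 140.]
[246 208  21   7 129] [256. 211.]
dish [170 180  45  52 952] [194.23109244 208.11659664] [0.49737456 0.35462179 0.07      ]
dish [170 207  22  43 674] [177.85905045 230.9347181 ] [0.41866485 0.40679141 0.07      ]
white [134   0  79  82 781] [174.67733675  37.81306018]
white [ 213  113   87   17 1345] [254.09442379 120.54052045]
dish px expected [250.82115077 176.77314581] [251.2359577  177.05270879]
```

>>> apply_moves --delta_pos '[[0.007,-0.01,-0.02],[0.007,-0.01,-0.04],[0.007,-0.01,-0.06],[0.007,-0.01,-0.08],[0.007,-0.01,-0.1],[0.007,-0.01,-0.115],[0.007,-0.01,-0.115]]' --dr '[[0.077,-0.148,0],[0.154,-0.295,0],[0.23,-0.443,0],[0.31,-0.59,0],[0.386,-0.738,0],[0.463,-0.886,0],[0.463,-0.886,0]]' --jaw '[0,0,0,0,0,0,0]'

```text
time: 22.08
tool_pos: [0.5019, 0.3484, 0.1731]
tool_rot: [-3.141, 0.242, -2.662]
contact_force: [-1.1, -0.6, -2.4]
opening: 0.0138
grip_force: 40.0
```

>>> apply_moves --delta_pos '[[0,0,-0.01],[0,0,-0.02],[0,0,-0.028],[0,0,-0.034],[0,0,-0.038],[0,0,-0.038],[0,0,-0.038]]' --dr '[[0.077,-0.148,0],[0.154,-0.295,0],[0.23,-0.443,0],[0.31,-0.59,0],[0.386,-0.738,0],[0.463,-0.886,0],[0.463,-0.886,0]]' --jaw '[0,0,0,0,0,0,0]'

```text
time: 22.67
tool_pos: [0.5138, 0.3585, 0.2019]
tool_rot: [-3.137, 0.69, -2.662]
contact_force: [1.0, 1.4, -0.2]
opening: 0.0138
grip_force: 40.0
```

>>> apply_moves --delta_pos '[[0,0,0],[0,0,0],[0,0,0],[0,0,0],[0,0,0],[0,0,0],[0,0,0],[0,0,0]]' --dr '[[0.04,-0.07,0],[0.07,-0.13,0],[0.1,-0.19,0],[0.13,-0.25,0],[0.16,-0.31,0],[0.185,-0.355,0],[0.185,-0.355,0],[0.185,-0.355,0]]' --jaw '[0,0,0,0,0,0,0,0]'

```text
time: 23.33
tool_pos: [0.5001, 0.3898, 0.2606]
tool_rot: [-3.089, 0.822, -2.664]
contact_force: [0.3, 0.0, -2.0]
opening: 0.0133
grip_force: 40.0
```

```bash
python3 - <<'E'
from h import *
s=telemetry.observe();print(s["tool_pos"],s["tool_rot"],s["contact_force"],s["qpos"],s["opening"])
c,im=snap("wrist","w14.png");t,ti=snap("top","t14.png");sc,si=snap("scene","s14.png")
def f(im,sl):
  h=cv2.cvtColor(im,cv2.COLOR_RGB2HSV)
  m=(((h[...,0]<25)|(h[...,0]>172))&(h[...,1]>90)&(h[...,2]>110)).astype(np.uint8)
  k=np.zeros_like(m);k[sl]=1;m*=k
  n,l,st,ce=cv2.connectedComponentsWithStats(m)
  for i in range(1,n):
    if st[i,4]>25: print(st[i],ce[i].round())
f(im,np.s_[0:230,180:330])
E
```

```text
[0.50008894 0.38979897 0.26064615] [-3.08857308  0.82232863 -2.66439834] [ 0.27730075  0.03740516 -2.01976042] [ 0.62876592  0.17027657  1.92553682 -0.61718406  0.2852719  -0.86861395] 0.013341702164420167
[221   0  18   9 131] [230.   3.]
[  180     0   150   230 15812] [244.  96.]
[257  89  73  24 717] [301. 103.]
[ 299  107   31   52 1206] [316. 132.]
```

```bash
python3 - <<'E'
import cv2,numpy as np
w=cv2.imread("pics/w14.png");t=cv2.imread("pics/t14.png");s=cv2.imread("pics/s14.png");w13=cv2.imread("pics/w13.png")
o=np.vstack([np.hstack([cv2.resize(w,(400,300)),cv2.resize(w13[50:230,160:400],(400,300),interpolation=3)]),np.hstack([cv2.resize(t[170:260,150:270],(400,300),interpolation=3),cv2.resize(s[95:185,215:335],(400,300),interpolation=3)])])
cv2.imwrite("pics/m14.png",o)
E
```

```text
(no output)
```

View pics/m14.png

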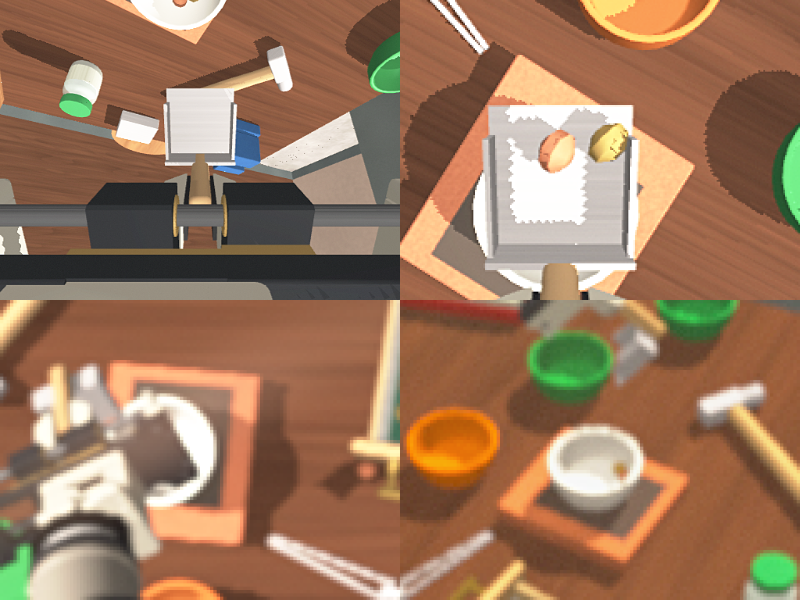

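Wrist view shows the scoop now empty; at w13 it carried only two nuggets; a nugget is visible in the white dish. I'll level the scoop, then find the other four nuggets numerically.

>>> apply_moves --delta_pos '[[0,0,0.1],[0,0,0.15],[0,0,0.2],[0,0,0.2],[0,0,0.2],[0,0,0.2],[0,0,0.2],[0,0,0.2]]' --dr '[[-0.077,0.148,0],[-0.154,0.295,0],[-0.23,0.443,0],[-0.31,0.59,0],[-0.386,0.738,0],[-0.463,0.886,0],[-0.463,0.886,0],[-0.463,0.886,0]]' --jaw '[0,0,0,0,0,0,0,0]'

```text
time: 24.15
tool_pos: [0.5009, 0.3894, 0.339]
tool_rot: [-3.088, 0.322, -2.664]
contact_force: [0.5, -1.3, -1.8]
opening: 0.0137
grip_force: 40.0
```

>>> apply_moves --delta_pos '[[0,0,0],[0,0,0],[0,0,0],[0,0,0],[0,0,0],[0,0,0],[0,0,0]]' --dr '[[-0.077,0.148,0],[-0.154,0.295,0],[-0.23,0.443,0],[-0.31,0.59,0],[-0.37,0.709,0],[-0.37,0.709,0],[-0.37,0.709,0]]' --jaw '[0,0,0,0,0,0,0]'

```text
time: 24.73
tool_pos: [0.5001, 0.3894, 0.3382]
tool_rot: [-3.087, -0.078, -2.664]
contact_force: [0.6, 0.9, -1.8]
opening: 0.0135
grip_force: 40.0
```

```bash
python3 - <<'E'
from h import *
s=telemetry.observe();print(s["tool_pos"],s["tool_rot"],s["contact_force"],s["qpos"],s["opening"])
t,ti=snap("top","t15.png");sc,si=snap("scene","s15.png")
t0=cv2.imread("pics/t0.png")[:,:,::-1]
# nuggets in drawer, top camera
h=cv2.cvtColor(ti,cv2.COLOR_RGB2HSV)
m=(((h[...,0]<25)|(h[...,0]>172))&(h[...,1]>100)&(h[...,2]>100)).astype(np.uint8)
sub=[]
for v in range(384):
  for u in range(240,330):
    if m[v,u]:
      d=drawer(onz(t,(u,v),.0365))
      if 4<d[0]<175 and abs(d[1])<48: sub.append((d[0],d[1]))
k=np.zeros_like(m)
print(len(sub)); 
kk=np.zeros((200,120),np.uint8)
for a,b in sub: cv2.circle(kk,(int(b+60),int(a)),2,1,-1)
n,l,st,ce=cv2.connectedComponentsWithStats(kk)
for i in range(1,n):print("top drawer",ce[i][::-1]-[0,60],st[i])
# near handle bench
print(ti[205:228:2,250:280:2].tolist()[0][:3])
d=cv2.absdiff(ti,cv2.imread("pics/t4.png")[:,:,::-1]) 
# spot around (260,221)
print(h[214:228,252:270,0]);print(h[214:228,252:270,1]);print(h[214:228,252:270,2])
print(onz(t,(260,221),.0065),drawer(onz(t,(260,221),.0065)))
E
```

```text
[0.50010746 0.38941422 0.3381909 ] [-3.08659286 -0.07764186 -2.66353384] [ 0.56346094  0.94202465 -1.80244187] [ 0.56656827  0.5802943   0.79060609 -0.04989848  1.85254887 -1.49633687] 0.013548729352134564
38
top drawer [33.19895288 32.86910995] [ 83  25  20  17 191]
top drawer [63.34763948 33.3304721 ] [ 84  54  20  20 233]
[[150, 95, 68], [150, 94, 67], [149, 94, 67]]
[[10 10 13 15 22 25 25 25 26 27 27 26 27 26 25 24 24 24]
 [10 10 11 13 14 16 18 21 24 25 25 25 25 26 27 27 28 27]
 [10 10 10 11 13 14 14 15 16 16 16 17 18 20 24 26 27 26]
 [10 10 10 10 11 11 11 11 13 14 14 14 14 15 16 19 19 18]
 [10  9  9 10 10  9  9  9  9 10 11 12 13 14 15 17 18 16]
 [10  9 10 10  9  9 12 13 10  9  9 10 10 11 14 18 18 17]
 [10  9  9 10  9 11 17 18 13  9  9  9 10 11 14 17 18 15]
 [10 11 11 10  9 10 16 18 13  9  9 10  9 12 16 17 17 14]
 [10 10 10 10  9  9 11 13 11  8  9 10 10 12 16 18 17 13]
 [10 10 10 10 10  9  9  9  9  9  9 10 10 12 16 18 17 12]
 [ 9 10 10 10 10 10 10  9  9 10  9  9  9 12 16 18 16 12]
 [10  9 10 10  9 10 10  9 10 10 10 10 12 14 17 18 16 12]
 [10 10 10 10 10 10 10  9  9 10 10 13 16 17
[... 1536 characters left out ...]
220 163 127 124 134 148 171 186 169]
 [144 143 142 144 195 255 255 255 255 238 173 119 106 129 152 173 180 162]
 [143 142 141 144 187 255 255 255 255 240 171 111  99 125 154 175 170 152]
 [145 145 144 143 165 229 255 255 255 223 149 105 108 133 162 176 167 148]
 [149 148 147 147 151 176 218 232 214 168 129 117 127 145 167 175 164 148]
 [149 149 148 147 147 150 160 167 156 144 137 138 142 151 167 175 164 149]
 [147 148 148 147 148 146 148 148 147 146 145 146 146 153 166 173 160 146]
 [151 152 151 151 153 152 152 152 152 151 149 152 157 164 170 169 157 148]
 [156 155 154 156 155 156 156 158 157 154 153 163 181 190 192 188 182 176]]
[0.46173484 0.1299732  0.0065    ] [-30.8337101   63.25071328]
```

```bash
python3 - <<'E'
from h import *
t=cam("top");sc=cam("scene")
def blobs(a,b,c,nm,z=.0065):
  a=cv2.imread("pics/"+a);b=cv2.imread("pics/"+b)
  d=cv2.absdiff(cv2.GaussianBlur(a,(3,3),0),cv2.GaussianBlur(b,(3,3),0)).max(2);m=(d>30).astype(np.uint8)
  n,l,st,ce=cv2.connectedComponentsWithStats(m)
  for i in range(1,n):
    if 8<st[i,4]<90:
      p=onz(c,ce[i],z)
      if .2<p[0]<.95 and abs(p[1])<.6: print(nm,ce[i].round(1),st[i,4],a[int(ce[i][1]),int(ce[i][0])][::-1],p.round(3),drawer(p).round(0))
blobs("t15.png","t0.png",t,"top")
blobs("s15.png","s6.png",sc,"scene")
print("expect nug1 in scene",proj(sc,(.4617,.130,.0065)))
# dish contents
for nm,c in(("t15.png",t),("s15.png",sc)):
  im=cv2.imread("pics/"+nm);h=cv2.cvtColor(im,cv2.COLOR_BGR2HSV)
  u=proj(c,(.475,.341,.05)).astype(int);print(nm,u)
  print(h[u[1]-14:u[1]+14,u[0]-16:u[0]+16:1,1])
E
```

```text
top [332.6 177.5] 18 [139  87  62] [ 0.624 -0.13   0.006] [ 163. -174.]
top [193.2 207.8] 42 [218 165 134] [0.505 0.371 0.006] [-19. 308.]
top [171.3 228.5] 25 [136 115 101] [0.43  0.447 0.006] [-103.  373.]
scene [280.8 145.9] 27 [188 143  67] [0.487 0.396 0.006] [-40. 330.]
scene [245.1 204. ] 70 [102 169 124] [0.499 0.062 0.006] [15.  0.]
scene [252.8 208.2] 69 [101 164 123] [0.534 0.057 0.006] [50.  0.]
scene [219.5 216.1] 65 [107  67  46] [ 0.442 -0.027  0.006] [-30. -95.]
scene [149.5 274.5] 12 [104  65  42] [ 0.357 -0.33   0.006] [ -76. -406.]
scene [172.8 282.6] 9 [153 110  68] [ 0.443 -0.319  0.006] [   8. -385.]
scene [150.6 292.4] 13 [167 121  74] [ 0.399 -0.379  0.006] [ -28. -449.]
expect nug1 in scene [245.0750916  187.83425414]
t15.png [199 215]
[[121 118 118 110  79  32  10   1   0   3   9  14  19  21  22  22  21  17
   13   9   5   1   0   9  36  65  77  79  78  78  76  76]
 [121 118 110  76  24   3   1   6  14  22  28  35  37  37  35  36  36  34
   33  25  16   6   1   0   4  28  62  77  79  77  77  77]
 [119 110  79  26   4   3  12  21  31  38  41  43  45  44  37  
[... 6438 characters left out ...]
1  43  39  48  57  76  84  90  84]
 [126  94  82  82  86  92  83  68  56  44  44  42  39  43  45  45  44  45
   44  45  44  40  44  40  44  43  60  75  78  85  83  86]
 [117  86  90  89  80  90  88  80  70  51  47  44  43  41  39  40  42  44
   42  41  39  42  41  37  46  53  70  82  81  89  83  87]
 [141 124 114 113  87  82  85  86  87  68  58  47  45  42  40  46  44  43
   42  39  42  42  43  49  57  72  78  88  87  86  86  79]
 [163 160 155 146 126 111  97  90  86  78  72  65  59  53  53  46  49  49
   43  46  48  50  53  70  78  87  87  85  86  83  81  82]
 [171 173 171 163 153 148 127 112  95  81  86  77  74  65  62  64  57  60
   57  64  69  64  78  88  88  86  81  87  86  84  81  84]]
```

```bash
python3 - <<'E'
from h import *
t=cam("top");sc=cam("scene")
for nm,c in(("t15.png",t),("t12.png",t),("s15.png",sc)):
  im=cv2.imread("pics/"+nm);h=cv2.cvtColor(im,cv2.COLOR_BGR2HSV)
  m=((h[...,0]<28)&(h[...,1]>85)&(h[...,2]>190)).astype(np.uint8)
  n,l,st,ce=cv2.connectedComponentsWithStats(m)
  for i in range(1,n):
    p=onz(c,ce[i],.0065)
    if 4<st[i,4]<120 and .25<p[0]<.95 and abs(p[1])<.5: print(nm,ce[i].round(1),st[i].tolist(),h[int(ce[i][1]),int(ce[i][0])],p.round(3),drawer(p).round(0))
E
```

```text
t15.png [173.8 149.2] [165, 141, 17, 16, 86] [ 27  65 255] [0.722 0.453 0.006] [186. 417.]
t15.png [279.2 161.2] [275, 160, 11, 3, 20] [ 18  97 239] [0.681 0.064 0.006] [195.  26.]
t15.png [288.9 162.8] [287, 162, 5, 3, 11] [ 17  97 194] [0.676 0.028 0.006] [195. -10.]
t15.png [272.1 195.1] [271, 194, 3, 3, 8] [  9 151 225] [0.556 0.088 0.006] [68. 34.]
t15.png [192.9 207.9] [190, 205, 7, 7, 23] [ 13  82 214] [0.505 0.373 0.006] [-19. 309.]
t15.png [270.5 213.5] [265, 213, 12, 2, 14] [ 15 100 215] [0.489 0.093 0.006] [ 1. 30.]
t15.png [258.9 220.5] [256, 218, 6, 6, 27] [ 17 108 255] [0.464 0.134 0.006] [-30.  67.]
t15.png [273.9 222.3] [271, 220, 6, 6, 23] [ 28 114 255] [0.458 0.08  0.006] [-28.  13.]
t15.png [276.4 229.4] [265, 227, 26, 5, 34] [ 19 144 206] [0.433 0.071 0.006] [-52.   1.]
t15.png [407.2 230.7] [406, 229, 3, 4, 10] [ 14 120 195] [ 0.436 -0.391  0.006] [  11. -456.]
t15.png [413.6 236.1] [409, 229, 9, 13, 74] [ 14 122 209] [ 0.418 -0.412  0.006] [  -5. -480.]
t12.png [376.9 140.7] [372, 134, 11, 14, 110] [ 12 174 235] [ 0.764 -0.294  0.006] [ 323. -318.]
s15.png [280.6 145.7] [279, 144, 4, 5, 12] [ 19 164 188] [0.485 0.397 0.006] [-42. 331.]
s15.png [261. 199.] [260, 198, 3, 3, 7] [ 11 171 207] [0.542 0.109 0.006] [51. 52.]
s15.png [158.1 289.6] [152, 280, 12, 18, 85] [ 15 142 196] [ 0.415 -0.36   0.006] [ -15. -429.]
s15.png [267.3 302.6] [265, 297, 6, 11, 32] [ 15 227 219] [ 0.746 -0.245  0.006] [ 299. -272.]
s15.png [148.4 305.2] [143, 299, 12, 13, 66] [ 14 137 209] [ 0.419 -0.416  0.007] [  -3. -484.]
s15.png [158.4 301.6] [158, 300, 2, 4, 5] [ 15 138 196] [ 0.44  -0.393  0.006] [  14. -458.]
```

```bash
cat >> h.py <<'E'
def toolR(phi,dip):  # scoop yaw phi, front-down dip -> tool rotation
    return R.from_euler('z',phi)*R.from_euler('y',-dip)*R.from_euler('z',np.pi)*R.from_euler('x',np.pi)
def plan(p,phi,dip,show=True):
    s=telemetry.observe();dp=(np.array(p)-s["tool_pos"])/.4
    dr=(toolR(phi,dip)*R.from_euler('xyz',s["tool_rot"]).inv()).as_rotvec()/.5
    print("dpos",dp.round(3),"dr",dr.round(3),"pos",s["tool_pos"].round(4),"q",s["qpos"].round(2));return dp,dr
E
python3 - <<'E'
from h import *
s=telemetry.observe();print(R.from_euler('xyz',[3.141,.042,3.012]).as_matrix().round(2)[:,2],toolR(-.128,.04).as_matrix().round(2)[:,2],toolR(-.128,.04).as_euler('xyz'))
w=world((153,20));print(w);plan((w[0],w[1],.2),-.128,.04)
E
```

```text
[ 0.04 -0.   -1.  ] [ 0.04 -0.01 -1.  ] [3.14159265 0.04       3.01359265]
[0.63854365 0.0636098 ]
dpos [ 0.348 -0.814 -0.351] dr [ 0.151 -0.212 -1.213] pos [0.4992 0.3892 0.3402] q [ 0.57  0.58  0.79 -0.05  1.85 -1.5 ]
```

>>> apply_moves --delta_pos '[[0.022,-0.05,-0.01],[0.044,-0.1,-0.02],[0.066,-0.15,-0.04],[0.088,-0.2,-0.05],[0.11,-0.25,-0.07],[0.132,-0.31,-0.08],[0.154,-0.36,-0.09],[0.174,-0.407,-0.1]]' --dr '[[0.01,-0.013,-0.08],[0.02,-0.026,-0.15],[0.03,-0.04,-0.23],[0.04,-0.053,-0.3],[0.05,-0.066,-0.38],[0.056,-0.08,-0.45],[0.065,-0.09,-0.53],[0.075,-0.106,-0.6]]' --jaw '[0,0,0,0,0,0,0,0]'

```text
time: 25.5
tool_pos: [0.5687, 0.2253, 0.3012]
tool_rot: [-3.105, -0.012, -2.964]
contact_force: [0.7, -0.3, -1.1]
opening: 0.0137
grip_force: 40.0
```

>>> apply_moves --delta_pos '[[0.022,-0.05,-0.03],[0.044,-0.1,-0.06],[0.066,-0.15,-0.1],[0.088,-0.2,-0.13],[0.11,-0.25,-0.16],[0.132,-0.31,-0.19],[0.154,-0.36,-0.22],[0.174,-0.407,-0.25]]' --dr '[[0.01,-0.013,-0.08],[0.02,-0.026,-0.15],[0.03,-0.04,-0.23],[0.04,-0.053,-0.3],[0.05,-0.066,-0.38],[0.056,-0.08,-0.45],[0.065,-0.09,-0.53],[0.075,-0.106,-0.61]]' --jaw '[0,0,0,0,0,0,0,0]'

```text
time: 26.17
tool_pos: [0.6385, 0.0626, 0.2011]
tool_rot: [-3.141, 0.042, 3.013]
contact_force: [0.1, 0.1, -1.8]
opening: 0.0138
grip_force: 40.0
```

>>> apply_moves --delta_pos '[[0,0,0],[0,0,0],[0,0,0]]' --dr '[[0,0,0],[0,0,0],[0,0,0]]' --jaw '[0,0,0]'

```text
time: 26.42
tool_pos: [0.6384, 0.0644, 0.2015]
tool_rot: [3.142, 0.04, 3.016]
contact_force: [-0.1, 1.1, -1.0]
opening: 0.0138
grip_force: 40.0
```

```bash
python3 - <<'E'
from h import *
w=world((153,20));plan((w[0],w[1],.08),-.128,.04)
c,im=snap("wrist","w16.png")
for o in nug(c,im):print(o)
h=cv2.cvtColor(im,cv2.COLOR_RGB2HSV);m=((h[...,1]<45)&(h[...,2]>90)).astype(np.uint8)
# scoop lip row and edges, for in-hand check
for v in(112,118,130,150): 
  x=np.nonzero(m[v,180:340])[0]+180; print(v,x.min(),x.max(),len(x))
print(h[104:120,256,1:].tolist())
E
```

```text
dpos [ 0.    -0.002 -0.304] dr [ 0.     0.    -0.005] pos [0.6384 0.0644 0.2015] q [-0.02  0.54  1.22 -0.    1.34 -1.46]
([269.1, 48.5], 251, [32.4, 33.6])
([267.3, 79.9], 223, [62.5, 32.3])
112 180 290 21
118 180 298 96
130 180 298 97
150 180 301 102
[[88, 101], [93, 99], [91, 101], [95, 99], [95, 99], [95, 99], [96, 98], [107, 93], [80, 93], [15, 208], [0, 255], [6, 253], [6, 251], [6, 250], [6, 250], [6, 250]]
```

>>> apply_moves --delta_pos '[[0,-0.002,-0.04],[0,-0.002,-0.1],[0,-0.002,-0.16],[0,-0.002,-0.22],[0,-0.002,-0.27],[0,-0.002,-0.295],[0,-0.002,-0.304],[0,-0.002,-0.304]]' --dr '[[0,0,0],[0,0,0],[0,0,0],[0,0,0],[0,0,0],[0,0,0],[0,0,0],[0,0,0]]' --jaw '[0,0,0,0,0,0,0,0]'

```text
time: 27.13
tool_pos: [0.6388, 0.0636, 0.0787]
tool_rot: [-3.141, 0.038, 3.016]
contact_force: [-0.5, 0.4, -1.7]
opening: 0.0139
grip_force: 40.0
```

>>> apply_moves --delta_pos '[[0,0,-0.005],[0,0,-0.01],[0,0,-0.015],[0,0,-0.018],[0,0,-0.021],[0,0,-0.024],[0,0,-0.024]]' --dr '[[0,0,0],[0,0,0],[0,0,0],[0,0,0],[0,0,0],[0,0,0],[0,0,0]]' --jaw '[0,0,0,0,0,0,0]'

```text
time: 27.72
tool_pos: [0.6412, 0.0617, 0.0724]
tool_rot: [-3.14, 0.045, 3.015]
contact_force: [1.2, -3.1, 10.3]
opening: 0.0135
grip_force: 40.0
```

>>> apply_moves --delta_pos '[[-0.012,0.0,0.003],[-0.025,0.001,0.003],[-0.038,0.002,0.003],[-0.05,0.003,0.003],[-0.063,0.004,0.003],[-0.075,0.006,0.003],[-0.088,0.008,0.003],[-0.1,0.0095,0.003]]' --dr '[[0,0,0],[0,0,0],[0,0,0],[0,0,0],[0,0,0],[0,0,0],[0,0,0],[0,0,0]]' --jaw '[0,0,0,0,0,0,0,0]'

```text
time: 28.38
tool_pos: [0.6016, 0.0664, 0.0726]
tool_rot: [-3.141, 0.046, 3.015]
contact_force: [5.9, -1.5, 5.6]
opening: 0.0136
grip_force: 40.0
```

>>> apply_moves --delta_pos '[[-0.012,0.0015,0],[-0.024,0.003,0],[-0.036,0.0046,0],[-0.048,0.006,0],[-0.06,0.0077,0],[-0.072,0.009,0],[-0.084,0.0108,0],[-0.092,0.0118,0]]' --dr '[[0,0,0],[0,0,0],[0,0,0],[0,0,0],[0,0,0],[0,0,0],[0,0,0],[0,0,0]]' --jaw '[0,0,0,0,0,0,0,0]'

```text
time: 29.05
tool_pos: [0.5652, 0.0713, 0.0726]
tool_rot: [3.141, 0.047, 3.015]
contact_force: [6.4, -1.5, 6.6]
opening: 0.0137
grip_force: 40.0
```

```bash
python3 - <<'E'
from h import *
s=telemetry.observe();print(s["tool_pos"],s["contact_force"],drawer(s["tool_pos"])-[69,0])
c,im=snap("wrist","w17.png")
for o in nug(c,im):print(o)
E
```

```text
[0.56515373 0.07126004 0.07264131] [ 6.38797984 -1.46095053  6.55979818] [10.23390805 18.2193775 ]
([207.2, 77.8], 453, [-9.5, -13.9])
([279.9, 115.8], 987, [14.5, 34.1])
([259.0, 212.3], 80, [85.4, 20.3])
([255.2, 256.5], 155, [123.3, 17.6])
([223.9, 272.4], 187, [138.1, -7.7])
([288.0, 277.4], 178, [142.6, 44.2])
```

>>> apply_moves --delta_pos '[[-0.005,0.0006,0],[-0.01,0.0013,0],[-0.015,0.002,0],[-0.02,0.0026,0],[-0.025,0.0032,0],[-0.029,0.0037,0],[-0.031,0.004,0],[-0.031,0.004,0]]' --dr '[[0,0,0],[0,0,0],[0,0,0],[0,0,0],[0,0,0],[0,0,0],[0,0,0],[0,0,0]]' --jaw '[0,0,0,0,0,0,0,0]'

```text
time: 29.77
tool_pos: [0.5543, 0.0727, 0.073]
tool_rot: [3.141, 0.05, 3.015]
contact_force: [8.7, -2.1, 5.5]
opening: 0.0134
grip_force: 40.0
```

```bash
python3 - <<'E'
from h import *
c17=wc([0.56515373,0.07126004,0.07264131],[3.141,.047,3.015]);t=cam("top")
for u in((258.9,220.5),(273.9,222.3)): x=tri([ray(t,u),ray(c17,(207.2,77.8))]);print(x,drawer(x[0]))
s=telemetry.observe();print(s["tool_pos"],s["contact_force"],drawer(s["tool_pos"])-[69,0])
c,im=snap("wrist","w18.png")
for o in nug(c,im):print(o)
d=world(drawer(s["tool_pos"])-[69,0]);print("lip px",proj(c,(d[0],d[1],.031)))
E
```

```text
(array([0.46136854, 0.11082331, 0.34777074]), [np.float64(0.027326912415912452), np.float64(0.02732691241591245)]) [-28.7525186   44.21073113]
(array([0.46328579, 0.07181382, 0.11001716]), [np.float64(0.01615907145691621), np.float64(0.016159071456916262)]) [-21.87135358   5.76510432]
[0.5543207  0.07269081 0.07303659] [ 8.65828586 -2.05429527  5.53164212] [-0.69313867 18.2555945 ]
([215.6, 101.0], 327, [-5.8, -9.0])
([283.3, 117.2], 425, [4.6, 36.4])
([274.7, 140.0], 453, [20.1, 31.0])
([258.5, 213.0], 91, [75.3, 20.0])
([224.0, 272.2], 186, [127.4, -7.6])
([256.0, 256.7], 140, [113.0, 18.2])
([288.0, 277.2], 178, [132.1, 44.3])
lip px [256.43721056 108.39676187]
```

>>> apply_moves --delta_pos '[[0.004,-0.0005,0.004],[0.008,-0.001,0.008],[0.012,-0.0015,0.013],[0.015,-0.002,0.018],[0.018,-0.002,0.023],[0.02,-0.0026,0.028],[0.022,-0.0028,0.033],[0.025,-0.003,0.04]]' --dr '[[0.01,0.08,0],[0.02,0.16,0],[0.031,0.24,0],[0.041,0.32,0],[0.051,0.4,0],[0.061,0.48,0],[0.071,0.55,0],[0.074,0.575,0]]' --jaw '[0,0,0,0,0,0,0,0]'

```text
time: 30.48
tool_pos: [0.5595, 0.0719, 0.0855]
tool_rot: [-3.142, -0.255, 3.015]
contact_force: [0.3, -0.3, -1.3]
opening: 0.014
grip_force: 40.0
```

>>> apply_moves --delta_pos '[[0.01,0,0.01],[0.015,0,0.02],[0.02,0,0.035],[0.025,0,0.05],[0.03,0,0.065],[0.035,0,0.08],[0.04,0,0.09],[0.045,0,0.1]]' --dr '[[0.01,0.07,0],[0.02,0.14,0],[0.03,0.21,0],[0.036,0.28,0],[0.045,0.35,0],[0.054,0.42,0],[0.063,0.49,0],[0.072,0.56,0]]' --jaw '[0,0,0,0,0,0,0,0]'

```text
time: 31.15
tool_pos: [0.5776, 0.0721, 0.1265]
tool_rot: [3.141, -0.535, 3.016]
contact_force: [0.1, -0.5, -2.6]
opening: 0.014
grip_force: 40.0
```

>>> apply_moves --delta_pos '[[0.005,0,0.015],[0.01,0,0.03],[0.015,0,0.045],[0.02,0,0.06],[0.025,0,0.075],[0.03,0,0.09],[0.03,0,0.1],[0.03,0,0.1]]' --dr '[[0.01,0.08,0],[0.02,0.16,0],[0.031,0.24,0],[0.041,0.32,0],[0.051,0.4,0],[0.061,0.48,0],[0.071,0.55,0],[0.077,0.6,0]]' --jaw '[0,0,0,0,0,0,0,0]'

```text
time: 31.82
tool_pos: [0.5899, 0.072, 0.1661]
tool_rot: [3.14, -0.837, 3.016]
contact_force: [-0.8, 0.1, -2.6]
opening: 0.0137
grip_force: 40.0
```

```bash
cat >> h.py <<'E'
def inscoop(im):
    h=cv2.cvtColor(im,cv2.COLOR_RGB2HSV)
    m=(((h[...,0]<28)|(h[...,0]>172))&(h[...,1]>85)&(h[...,2]>90)).astype(np.uint8)
    m[:100]=0;m[222:]=0;m[:,:212]=0;m[:,300:]=0
    n,l,st,ce=cv2.connectedComponentsWithStats(m)
    return [(ce[i].round().tolist(),st[i].tolist()) for i in range(1,n) if st[i,4]>60]
E
python3 - <<'E'
from h import *
s=telemetry.observe();print(s["tool_pos"],s["tool_rot"],s["contact_force"],s["qpos"].round(2))
c,im=snap("wrist","w19.png")
for o in inscoop(im):print(o)
h=cv2.cvtColor(im,cv2.COLOR_RGB2HSV)
for v in range(60,200,20):print(v,h[v,256].tolist(),h[v,225].tolist())
E
```

```text
[0.58986536 0.07196292 0.1661318 ] [ 3.14036667 -0.83722068  3.01593078] [-0.78092484  0.06527808 -2.59358508] [-0.04  1.13  0.44  0.09  2.41 -1.45]
([255.0, 107.0], [212, 100, 88, 32, 1208])
([275.0, 182.0], [257, 164, 38, 37, 747])
([254.0, 215.0], [245, 209, 20, 13, 235])
60 [10, 139, 127] [10, 136, 135]
80 [10, 139, 128] [10, 139, 123]
100 [11, 140, 135] [10, 144, 126]
120 [12, 17, 222] [14, 15, 221]
140 [14, 15, 219] [12, 17, 219]
160 [7, 16, 145] [12, 18, 214]
180 [17, 16, 144] [15, 17, 210]
```

>>> apply_moves --delta_pos '[[0,0,0.01],[0,0,0.03],[0,0,0.06],[0,0,0.1],[0,0,0.14],[0,0,0.18],[0,0,0.2],[0,0,0.21]]' --dr '[[-0.01,-0.08,0],[-0.02,-0.16,0],[-0.035,-0.28,0],[-0.05,-0.4,0],[-0.065,-0.52,0],[-0.08,-0.64,0],[-0.09,-0.72,0],[-0.098,-0.774,0]]' --jaw '[0,0,0,0,0,0,0,0]'

```text
time: 32.53
tool_pos: [0.5895, 0.0722, 0.253]
tool_rot: [3.14, -0.439, 3.016]
contact_force: [-0.6, -0.2, -1.7]
opening: 0.0139
grip_force: 40.0
```

>>> apply_moves --delta_pos '[[-0.003,0.006,0],[-0.01,0.025,0],[-0.02,0.055,0],[-0.035,0.09,0],[-0.055,0.13,0],[-0.075,0.18,0],[-0.1,0.24,0],[-0.125,0.3,0]]' --dr '[[0,0,-0.02],[0,0,-0.06],[0,0,-0.13],[0,0,-0.22],[0,0,-0.33],[0,0,-0.47],[0,0,-0.63],[0,0,-0.8]]' --jaw '[0,0,0,0,0,0,0,0]'

```text
time: 33.2
tool_pos: [0.5388, 0.1928, 0.2489]
tool_rot: [-3.141, -0.449, 2.61]
contact_force: [0.2, 0.8, -1.6]
opening: 0.0139
grip_force: 40.0
```

>>> apply_moves --delta_pos '[[-0.025,0.06,0],[-0.05,0.12,0],[-0.072,0.18,0],[-0.092,0.225,0],[-0.108,0.26,0],[-0.118,0.29,0],[-0.124,0.305,0],[-0.126,0.309,0]]' --dr '[[0,0,-0.18],[0,0,-0.35],[0,0,-0.52],[0,0,-0.68],[0,0,-0.82],[0,0,-0.93],[0,0,-0.99],[0,0,-1]]' --jaw '[0,0,0,0,0,0,0,0]'

```text
time: 33.87
tool_pos: [0.4876, 0.3163, 0.2495]
tool_rot: [-3.14, -0.448, 2.114]
contact_force: [0.1, 0.6, -2.1]
opening: 0.0137
grip_force: 40.0
```

```bash
python3 - <<'E'
from h import *
D=None
im=cv2.imread("pics/t15.png");hh=cv2.cvtColor(im,cv2.COLOR_BGR2HSV);t=cam("top")
m=((hh[...,1]<62)&(hh[...,2]>120)).astype(np.uint8);m[:185]=0;m[245:]=0;m[:,:170]=0;m[:,230:]=0
n,l,st,ce=cv2.connectedComponentsWithStats(m);i=1+st[1:,4].argmax()
cn=max(cv2.findContours((l==i).astype(np.uint8),0,2)[0],key=cv2.contourArea);cc,r=cv2.minEnclosingCircle(cn);print(st[i],cc,r,onz(t,cc,.07),onz(t,(cc[0]+r,cc[1]),.07)-onz(t,(cc[0]-r,cc[1]),.07))
s=telemetry.observe();print(s["tool_pos"],s["tool_rot"],s["contact_force"])
plan((.4894,.3157,.23),-1.07,0)
c,im=snap("wrist","w20.png")
for o in inscoop(im):print(o)
h=cv2.cvtColor(im,cv2.COLOR_RGB2HSV)
w=((h[...,1]<60)&(h[...,2]>150)).astype(np.uint8)
n,l,st,ce=cv2.connectedComponentsWithStats(w)
for i in range(1,n):
  if st[i,4]>250: print("white",st[i],ce[i].round(), onz(c,ce[i],.07).round(3))
print("dish px",proj(c,(.475,.342,.07)))
E
```

```text
[ 170  194   46   38 1162] (191.0, 209.5) 25.519699096679688 [0.49243611 0.36549557 0.07      ] [ 0.00291031 -0.17524495  0.        ]
[0.48760462 0.31627097 0.24948914] [-3.14004686 -0.44763644  2.11443539] [ 0.07412551  0.64270163 -2.07761733]
dpos [ 0.004 -0.001 -0.049] dr [-0.774 -0.449 -0.085] pos [0.4876 0.3163 0.2495] q [ 0.2   0.47  1.3   0.42  1.54 -0.39]
([281.0, 107.0], [260, 100, 40, 14, 504])
([273.0, 185.0], [250, 167, 45, 36, 779])
([256.0, 214.0], [246, 204, 21, 18, 294])
white [360  96  59  33 889] [389. 112.] [0.553 0.536 0.07 ]
white [ 209  114   95  148 8430] [252. 172.] [0.444 0.377 0.07 ]
white [  0 229  20  33 513] [  8. 246.] [0.24  0.147 0.07 ]
white [403 269 109   5 389] [460. 271.] [0.717 0.403 0.07 ]
white [ 71 290  42  28 360] [ 87. 304.] [0.361 0.142 0.07 ]
white [   0  361  349   23 7492] [178. 373.] [0.493 0.136 0.07 ]
dish px [258.82708646 208.74059796]
```

>>> apply_moves --delta_pos '[[0.004,-0.001,-0.02],[0.004,-0.001,-0.04],[0.004,-0.001,-0.06],[0.004,-0.001,-0.08],[0.004,-0.001,-0.1],[0.004,-0.001,-0.1]]' --dr '[[-0.15,-0.09,-0.017],[-0.31,-0.18,-0.034],[-0.46,-0.27,-0.05],[-0.62,-0.36,-0.068],[-0.774,-0.449,-0.085],[-0.774,-0.449,-0.085]]' --jaw '[0,0,0,0,0,0]'

```text
time: 34.42
tool_pos: [0.4887, 0.3165, 0.2083]
tool_rot: [-3.14, 0.003, 2.076]
contact_force: [-0.7, 0.5, -1.7]
opening: 0.0136
grip_force: 40.0
```

>>> apply_moves --delta_pos '[[0,0,-0.03],[0,0,-0.06],[0,0,-0.085],[0,0,-0.105],[0,0,-0.112],[0,0,-0.112]]' --dr '[[-0.15,-0.08,0],[-0.3,-0.164,0],[-0.45,-0.246,0],[-0.6,-0.328,0],[-0.7,-0.384,0],[-0.7,-0.384,0]]' --jaw '[0,0,0,0,0,0]'

```text
time: 34.92
tool_pos: [0.489, 0.3155, 0.1626]
tool_rot: [-3.136, 0.4, 2.077]
contact_force: [-1.3, -0.1, -2.9]
opening: 0.0141
grip_force: 40.0
```

```bash
python3 - <<'E'
from h import *
print(telemetry.observe()["tool_rot"]);plan((.4894,.3157,.157),-1.07,.8)
c,im=snap("wrist","w21.png");print(inscoop(im))
E
```

```text
[-3.13617351  0.40004894  2.07732439]
dpos [ 0.001  0.001 -0.014] dr [-0.696 -0.394 -0.005] pos [0.489  0.3155 0.1626] q [ 0.67  0.55  1.39 -0.41  1.3   0.29]
[([295.0, 106.0], [290, 100, 10, 14, 121]), ([268.0, 154.0], [255, 142, 26, 24, 496]), ([256.0, 215.0], [212, 197, 88, 25, 923])]
```

>>> apply_moves --delta_pos '[[0.001,0.001,-0.003],[0.001,0.001,-0.006],[0.001,0.001,-0.01],[0.001,0.001,-0.014],[0.001,0.001,-0.014],[0.001,0.001,-0.014],[0.001,0.001,-0.014]]' --dr '[[-0.14,-0.08,0],[-0.28,-0.16,0],[-0.42,-0.24,0],[-0.56,-0.32,0],[-0.696,-0.394,-0.005],[-0.696,-0.394,-0.005],[-0.696,-0.394,-0.005]]' --jaw '[0,0,0,0,0,0,0]'

```text
time: 35.55
tool_pos: [0.4914, 0.3151, 0.159]
tool_rot: [3.135, 0.796, 2.067]
contact_force: [0.8, 0.3, -1.4]
opening: 0.0138
grip_force: 40.0
```

```bash
python3 - <<'E'
from h import *
print(telemetry.observe()["tool_rot"]);plan((.4894,.3157,.157),-1.07,.93)
c,im=snap("wrist","w22.png");print(inscoop(im))
E
```

```text
[3.1352275  0.79597387 2.06706502]
dpos [-0.005  0.001 -0.005] dr [-0.239 -0.121 -0.001] pos [0.4914 0.3151 0.159 ] q [ 0.84  0.7   1.35 -0.75  1.46  0.57]
[([258.0, 212.0], [251, 198, 14, 24, 215]), ([229.0, 217.0], [212, 211, 35, 11, 299]), ([282.0, 217.0], [266, 212, 34, 10, 292])]
```

>>> apply_moves --delta_pos '[[0,0,0.05],[0,0,0.1],[0,0,0.15],[0,0,0.2],[0,0,0.2],[0,0,0.2],[0,0,0.2]]' --dr '[[0,0,0],[0.15,0.08,0],[0.3,0.164,0],[0.45,0.246,0],[0.6,0.328,0],[0.7,0.384,0],[0.7,0.384,0]]' --jaw '[0,0,0,0,0,0,0]'

```text
time: 36.18
tool_pos: [0.4936, 0.3132, 0.2438]
tool_rot: [3.127, 0.396, 2.06]
contact_force: [-0.5, -0.3, -0.4]
opening: 0.0139
grip_force: 40.0
```

>>> apply_moves --delta_pos '[[0.02,-0.1,0],[0.04,-0.2,0],[0.05,-0.3,0],[0.05,-0.4,0],[0.05,-0.4,0],[0.05,-0.4,0],[0.05,-0.4,0]]' --dr '[[0.15,0.08,0],[0.3,0.164,0],[0.45,0.246,0],[0.6,0.328,0],[0.7,0.384,0],[0.7,0.384,0],[0.7,0.384,0]]' --jaw '[0,0,0,0,0,0,0]'

```text
time: 36.77
tool_pos: [0.5116, 0.1538, 0.24]
tool_rot: [3.136, 0.003, 2.064]
contact_force: [-0.4, -0.1, -1.8]
opening: 0.0138
grip_force: 40.0
```

```bash
cat >> h.py <<'E'
def dishview(im,box=(180,196,36,40)):
    x,y,w,hh=box;h=cv2.cvtColor(im,cv2.COLOR_RGB2HSV)[y:y+hh,x:x+w]
    m=((h[...,1]>75)&((h[...,0]<30)|(h[...,0]>170))).astype(np.uint8)
    d=np.hypot(*np.mgrid[0:hh,0:w][::-1]-np.array([197.5-x,214.7-y])[:,None,None])<15
    m*=d.astype(np.uint8);n,l,st,ce=cv2.connectedComponentsWithStats(m)
    return [((ce[i]+[x,y]).round(1).tolist(),int(st[i,4])) for i in range(1,n)]
def rows(m):
    for r in m: print(''.join('#' if v else '.' for v in r))
E
python3 - <<'E'
from h import *
print(telemetry.observe()["tool_rot"]);w=(.4554,-.3705)
plan((.49,.13,.24),-.5,0)
t,ti=snap("top","t23.png");print(dishview(ti))
sc,si=snap("scene","s23.png")
h=cv2.cvtColor(si,cv2.COLOR_RGB2HSV)[130:162,254:290];rows((h[...,1]>75));
h=cv2.cvtColor(ti,cv2.COLOR_RGB2HSV)[196:234,178:218];rows((h[...,1]>75))
c,im=snap("wrist","w23.png");print(inscoop(im))
h=cv2.cvtColor(ti,cv2.COLOR_RGB2HSV);m=((h[...,0]<29)&(h[...,1]>85)&(h[...,2]>190)).astype(np.uint8)
n,l,st,ce=cv2.connectedComponentsWithStats(m)
for i in range(1,n):
    p=onz(t,ce[i],.0065);d=drawer(p)
    if 4<st[i,4]<120 and -90<d[0]<200 and abs(d[1])<150: print(ce[i].round(1),st[i].tolist(),p.round(3),d.round(0))
E
```

```text
[3.13649303e+00 2.50522423e-03 2.06412239e+00]
dpos [-0.054 -0.06   0.   ] dr [-0.004  0.011  1.155] pos [0.5116 0.1538 0.24  ] q [ 0.15  0.33  1.44 -0.    1.36 -0.34]
[([192.9, 207.9], 28), ([189.3, 216.7], 34)]
.#####......#.###############..#####
.#####......########################
.#####.....#########################
.#####.....###..........############
.#####.....................#########
.#####........................######
.#####.........................#####
.#####..........................####
.######...............#..........###
..#####.............####.........###
..####..............####..........##
..####..............####..........##
...###..............###...........##
...###.............####...........##
...###.............####..####.....##
...###.............####..####.....##
...###...................####....###
...###....................###....###
...####....................#.....###
...####..........................###
..#####..........................###
#######.........................####
#######.........................####
########......................######
[... 1620 characters left out ...]
.............................
##########..............................
############..................#.......#.
##############..........################
#######################################.
########################################
[([228.0, 108.0], [212, 100, 51, 32, 441]), ([256.0, 212.0], [245, 197, 23, 25, 356]), ([285.0, 217.0], [272, 213, 26, 9, 131])]
[279.4 161.3] [276, 160, 9, 3, 17] [0.681 0.063 0.006] [195.  25.]
[289.1 162.9] [287, 162, 5, 3, 10] [0.676 0.028 0.006] [194. -11.]
[293.4 219. ] [282, 216, 23, 7, 77] [0.471 0.011 0.006] [ -7. -54.]
[266.9 227.2] [263, 224, 9, 7, 40] [0.44  0.105 0.006] [-49.  36.]
[286.9 230.2] [282, 227, 11, 6, 44] [0.431 0.034 0.006] [-49. -36.]
```

>>> apply_moves --delta_pos '[[0,-0.06,0],[-0.005,-0.12,0],[-0.01,-0.18,0],[-0.015,-0.25,0],[-0.02,-0.31,0],[-0.02,-0.37,0],[-0.023,-0.435,0],[-0.023,-0.435,0]]' --dr '[[0,0,0.1],[0,0,0.2],[0,0,0.32],[0,0,0.43],[0,0,0.55],[0,0,0.66],[0,0,0.763],[0,0,0.763]]' --jaw '[0,0,0,0,0,0,0,0]'

```text
time: 37.58
tool_pos: [0.502, -0.0204, 0.2396]
tool_rot: [3.139, 0.003, 2.452]
contact_force: [0.3, -0.2, -1.2]
opening: 0.0142
grip_force: 40.0
```

>>> apply_moves --delta_pos '[[0,-0.06,0],[-0.005,-0.12,0],[-0.01,-0.18,0],[-0.015,-0.25,0],[-0.02,-0.31,0],[-0.02,-0.37,0],[-0.023,-0.435,0],[-0.023,-0.435,0]]' --dr '[[0,0,0.1],[0,0,0.2],[0,0,0.32],[0,0,0.43],[0,0,0.55],[0,0,0.66],[0,0,0.763],[0,0,0.763]]' --jaw '[0,0,0,0,0,0,0,0]'

```text
time: 38.25
tool_pos: [0.4934, -0.1946, 0.2393]
tool_rot: [3.139, 0.002, 2.833]
contact_force: [0.4, 0.2, -2.5]
opening: 0.0139
grip_force: 40.0
```

>>> apply_moves --delta_pos '[[0,-0.06,0],[-0.005,-0.12,0],[-0.01,-0.18,0],[-0.015,-0.25,0],[-0.02,-0.31,0],[-0.02,-0.37,0],[-0.023,-0.435,0],[-0.023,-0.435,0]]' --dr '[[0,0,0.1],[0,0,0.2],[0,0,0.32],[0,0,0.43],[0,0,0.55],[0,0,0.66],[0,0,0.763],[0,0,0.763]]' --jaw '[0,0,0,0,0,0,0,0]'

```text
time: 38.92
tool_pos: [0.4843, -0.3687, 0.2388]
tool_rot: [3.138, 0.0, -3.07]
contact_force: [-1.4, 0.2, -2.4]
opening: 0.0139
grip_force: 40.0
```

```bash
python3 - <<'E'
from h import *
f=.068;plan((.4554+.029*np.cos(f),-.3705+.029*np.sin(f),.0474),f,0)
t,ti=snap("top","t24.png");h=cv2.cvtColor(ti,cv2.COLOR_RGB2HSV)
m=((h[...,0]<29)&(h[...,1]>85)&(h[...,2]>170)).astype(np.uint8)
n,l,st,ce=cv2.connectedComponentsWithStats(m)
for i in range(1,n):
    p=onz(t,ce[i],.0065);d=drawer(p)
    if 4<st[i,4]<120 and -150<d[0]<200 and abs(d[1])<150: print(ce[i].round(1),st[i].tolist(),p.round(3),d.round(0))
print(dishview(ti))
E
```

```text
dpos [ 0.     0.    -0.478] dr [-0.006  0.    -0.008] pos [ 0.4843 -0.3687  0.2388] q [-0.78  0.48  1.22  0.    1.45 -2.42]
[270.3 213.5] [265, 213, 12, 2, 15] [0.489 0.093 0.006] [ 1. 31.]
[([193.1, 207.9], 31), ([189.3, 216.8], 37)]
```

>>> apply_moves --delta_pos '[[0,0,-0.08],[0,0,-0.16],[0,0,-0.24],[0,0,-0.32],[0,0,-0.39],[0,0,-0.44],[0,0,-0.465],[0,0,-0.478]]' --dr '[[-0.006,0,-0.008],[-0.006,0,-0.008],[-0.006,0,-0.008],[-0.006,0,-0.008],[-0.006,0,-0.008],[-0.006,0,-0.008],[-0.006,0,-0.008],[-0.006,0,-0.008]]' --jaw '[0,0,0,0,0,0,0,0]'

```text
time: 39.63
tool_pos: [0.484, -0.364, 0.0471]
tool_rot: [3.137, -0.001, -3.073]
contact_force: [-0.1, -0.1, -1.3]
opening: 0.0139
grip_force: 40.0
```

>>> apply_moves --delta_pos '[[0,0,0],[0,0,0],[0,0,0]]' --dr '[[0,0,0],[0,0,0],[0,0,0]]' --jaw '[0,0,0]'

```text
time: 39.88
tool_pos: [0.4845, -0.3669, 0.0501]
tool_rot: [-3.141, 0.003, -3.075]
contact_force: [-0.9, 0.5, -1.4]
opening: 0.0138
grip_force: 40.0
```

```bash
python3 - <<'E'
from h import *
t=cam("top")
for nm in("t15.png","t24.png"):
  h=cv2.cvtColor(cv2.imread("pics/"+nm),cv2.COLOR_BGR2HSV)[212:236,250:300]
  print(nm)
  for r in range(24): print(''.join("%x"%(v//16) for v in h[r,:,2]),' ',''.join("%x"%(v//16) for v in h[r,:,1]))
for d in((-54,45),(-54,-45)):
  w=world(d);print(proj(t,(w[0],w[1],.066)))
E
```

```text
t15.png
9999adfffffffeedb97777777778aaaaaaaaaaaaaaadffffff   99998876566655444322222345556656666555555653000003
9999befffffffffffeeddcba8889aaaaaaaaaaaaaaadffffff   99998754445455556666654432223445555556556653000014
9989aeffffffffffffffffffeeeedcaaaaaaaaaaaaaeffffff   88888765444444444555555665554322233344555652000015
99989beffffffffffffffffffffffffeeedcbaaaaaaeffffff   88898877665554444444444444445555544322233442000015
999999abbddeefffffffffffffffffffffffecbbbaacffffff   88898877777777765444544444444455555554333221000025
99999999aaaaabbceffffffffffffffffffeeeeeddbbdfffff   89889888888777777777766554444455666666666554200146
9999999beedb9989abcbbbdeeefffffeeddeeeeeeedddeeeed   88888889999887778888777777766677777777777776654467
999999befffda7789aba989abaabccbbbbcdddddeeeeeeeeed   88888899878998888898877777777777777777777777776777
889889cffffea7689aba99beeda8899999abbbbbcdddddeeee   89888898668999888998888999877777777777777777777777
888889bfffffa6679aa99aefffd978898889999abbbbbbcdde   99998898767999889899899878988888777777778777777777
999998aefffd9668aba99cfffffa677898898889aa9899aabb  
[... 3263 characters left out ...]
88888999889988898888
99999999999999999aabccdeeffffffffffffffffda9999999   89888888888888899999999998888888888888888999898899
99999999999999998999999aabbcddefffffffffffc9888888   88888888888988888889999999999998888888778898888988
999999999999999999999999999999abbccdeefffeb7667777   88888888888888888888889999989999999999888998888888
99999999999999999999999999999999999999abba86556566   88888888888898888889888999898888999999999998888888
99999999999999999999999999999999999888888876666656   98898888898988888888888889988888888988999988888888
99999999999999999999999999999999999999999888887766   88888888888888888888989889899888998889999988888888
[263.96860105 227.25727672]
[290.26224275 231.11968615]
```

>>> apply_moves --delta_pos '[[0,-0.004,-0.004],[0,-0.004,-0.008],[0,-0.004,-0.011],[0,-0.004,-0.011],[0,-0.004,-0.011]]' --dr '[[0,0,0],[0,0,0],[0,0,0],[0,0,0],[0,0,0]]' --jaw '[0,0,0,0,0]'

```text
time: 40.3
tool_pos: [0.4851, -0.3691, 0.0464]
tool_rot: [-3.141, 0.005, -3.075]
contact_force: [2.5, 1.7, 8.4]
opening: 0.0137
grip_force: 40.0
```

>>> apply_moves --delta_pos '[[0,0,0.002],[0,0,0.002],[0,0,0.002],[0,0,0.002],[0,0,0.002],[0,0,0.002],[0,0,0.002]]' --dr '[[0,0,0],[0,0,0],[0,0,0],[0,0,0],[0,0,0],[0,0,0],[0,0,0]]' --jaw '[0,0.5,0.5,0.5,0.5,0.5,0.5]' --force 15

```text
time: 40.88
tool_pos: [0.4835, -0.3681, 0.0447]
tool_rot: [3.139, 0.001, -3.075]
contact_force: [0.1, 0.2, 0.6]
opening: 0.045
grip_force: 0.0
```

>>> apply_moves --delta_pos '[[0,0,0.03],[0,0,0.08],[0,0,0.15],[0,0,0.23],[0,0,0.31],[0,0,0.39],[0,0,0.45],[0,0,0.45]]' --dr '[[0,0,0],[0,0,0],[0,0,0],[0,0,0],[0,0,0],[0,0,0],[0,0,0],[0,0,0]]' --jaw '[0.5,0.5,0.5,0.5,0.5,0.5,0.5,0.5]'

```text
time: 41.55
tool_pos: [0.4853, -0.3699, 0.2311]
tool_rot: [-3.136, 0.008, -3.075]
contact_force: [-0.2, -0.5, 1.3]
opening: 0.0458
grip_force: 0.0
```

```bash
python3 - <<'E'
from h import *
s=telemetry.observe();print(s["tool_pos"],s["tool_rot"],s["opening"])
c,im=snap("wrist","w25.png")
h=cv2.cvtColor(im,cv2.COLOR_RGB2HSV)
m=((h[...,1]<45)&(h[...,2]>90)).astype(np.uint8); m[215:]=0
n,l,st,ce=cv2.connectedComponentsWithStats(m)
for i in range(1,n):
    if st[i,4]>700:
        cn=max(cv2.findContours((l==i).astype(np.uint8),0,2)[0],key=cv2.contourArea);q=cv2.approxPolyDP(cn,4,True)[:,0];print(st[i],q.tolist())
        lo=[onz(c,p,.007).round(4) for p in q];print(lo)
# pad corners: cork
m=((h[...,0]>12)&(h[...,0]<25)&(h[...,1]>40)&(h[...,2]>185)).astype(np.uint8)
m=cv2.morphologyEx(m,cv2.MORPH_CLOSE,np.ones((5,5)));n,l,st,ce=cv2.connectedComponentsWithStats(m);i=1+st[1:,4].argmax()
cn=max(cv2.findContours((l==i).astype(np.uint8),0,2)[0],key=cv2.contourArea);b=cv2.boxPoints(cv2.minAreaRect(cn));P=np.array([onz(c,p,.006) for p in b]);print("pad",P.round(4).tolist(),P.mean(0))
f=.067;print("expected lip px",proj(c,(.4554-.04*np.cos(f),-.3705-.04*np.sin(f),.007)))
E
```

```text
[ 0.48534849 -0.36986161  0.23107996] [-3.13565964  0.00793497 -3.07490986] 0.04576461118183002
[ 233  101   52   58 2593] [[282, 105], [234, 105], [234, 157], [251, 157], [255, 151], [264, 158], [282, 157]]
[array([ 0.4147, -0.3427,  0.007 ]), array([ 0.4188, -0.4035,  0.007 ]), array([ 0.4856, -0.4003,  0.007 ]), array([ 0.484 , -0.3777,  0.007 ]), array([ 0.4756, -0.373 ,  0.007 ]), array([ 0.4842, -0.3604,  0.007 ]), array([ 0.4812, -0.3366,  0.007 ])]
pad [[0.394, -0.4285, 0.006], [0.3867, -0.3202, 0.006], [0.5139, -0.3061, 0.006], [0.5222, -0.4247, 0.006]] [ 0.45421676 -0.36987069  0.006     ]
expected lip px [258.00654783 103.93689712]
```

```bash
python3 - <<'E'
from h import *
w=world((-90,0));print(w);plan((w[0],w[1],.2),-.128,0)
for d in((-69,0),(-1,0),(16,0),(121,0)):print(d,world(d))
t=cam("top");print(onz(t,(250,251),.005),onz(t,(232,243),.005),onz(t,(269,257),.005))
E
```

```text
[0.39497857 0.07479255]
dpos [-0.224  1.11  -0.07 ] dr [ 0.006  0.01  -0.389] pos [ 0.4846 -0.3691  0.228 ] q [-0.78  0.48  1.24  0.    1.41 -2.42]
(-69, 0) [0.41580678 0.07211188]
(-1, 0) [0.48325048 0.06343163]
(16, 0) [0.50011141 0.06126157]
(121, 0) [0.60425242 0.04785824]
[0.35528483 0.16334641 0.005     ] [0.38212142 0.22788157 0.005     ] [0.33566585 0.09592456 0.005     ]
```

>>> apply_moves --delta_pos '[[-0.01,0.08,0],[-0.028,0.16,0],[-0.045,0.24,-0.01],[-0.06,0.32,-0.015],[-0.08,0.4,-0.02],[-0.095,0.48,-0.03],[-0.112,0.555,-0.035],[-0.112,0.555,-0.035]]' --dr '[[0,0,-0.03],[0,0,-0.06],[0,0,-0.09],[0,0,-0.12],[0,0,-0.15],[0,0,-0.18],[0,0,-0.195],[0,0,-0.195]]' --jaw '[0,0,0,0,0,0,0,0]'

```text
time: 42.27
tool_pos: [0.4363, -0.1412, 0.2093]
tool_rot: [3.136, -0.003, 3.113]
contact_force: [1.4, 0.5, -0.0]
opening: 0.0009
grip_force: 0.0
```

>>> apply_moves --delta_pos '[[-0.01,0.08,0],[-0.028,0.16,0],[-0.045,0.24,-0.01],[-0.06,0.32,-0.015],[-0.08,0.4,-0.02],[-0.095,0.48,-0.03],[-0.112,0.555,-0.035],[-0.112,0.555,-0.035]]' --dr '[[0,0,-0.03],[0,0,-0.06],[0,0,-0.09],[0,0,-0.12],[0,0,-0.15],[0,0,-0.18],[0,0,-0.195],[0,0,-0.195]]' --jaw '[0,0,0,0,0,0,0,0]'

```text
time: 42.93
tool_pos: [0.3918, 0.0795, 0.1956]
tool_rot: [3.139, -0.002, 3.017]
contact_force: [-1.2, -0.7, -1.5]
opening: 0.0002
grip_force: 0.0
```

```bash
python3 - <<'E'
from h import *
w=world((-90,0));plan((w[0],w[1],.045),-.128,0)
s=telemetry.observe()
c,im=snap("wrist","w26.png")
h=cv2.cvtColor(im,cv2.COLOR_RGB2HSV)
m=((h[...,0]<28)&(h[...,1]>100)&(h[...,2]>185)).astype(np.uint8)
n,l,st,ce=cv2.connectedComponentsWithStats(m)
for i in range(1,n):
  if 40<st[i,4]<1500: p=onz(c,ce[i],.0065);print(ce[i].round(),st[i].tolist(),p.round(4),drawer(p).round(1))
print([proj(c,(p[0],p[1],.0065)).round() for p in((.464,.134),(.458,.080))])
E
```

```text
dpos [ 0.008 -0.012 -0.376] dr [-0.007 -0.004 -0.006] pos [0.3918 0.0795 0.1956] q [ 0.01  0.12  1.85  0.    1.17 -1.44]
[506. 206.] [501, 200, 11, 13, 108] [0.4844 0.3909 0.0065] [-41.6 325. ]
[255. 214.] [204, 207, 107, 27, 825] [0.455  0.0714 0.0065] [-30.    4.3]
[508. 223.] [503, 218, 9, 10, 59] [0.5077 0.3951 0.0065] [-19.1 332.1]
[300. 229.] [287, 221, 32, 13, 149] [0.4824 0.126  0.0065] [-9.9 61.9]
[198. 226.] [185, 223, 25, 6, 49] [ 0.4624 -0.0046  0.0065] [-13.  -70.1]
[196. 231.] [182, 230, 29, 3, 57] [ 0.4693 -0.0082  0.0065] [ -5.7 -72.8]
[248. 267.] [246, 253, 4, 34, 69] [0.5299 0.0514 0.0065] [46.8 -6. ]
[263. 277.] [262, 253, 4, 49, 107] [0.5469 0.0711 0.0065] [61.1 15.7]
[array([305., 215.]), array([262., 216.])]
```

>>> apply_moves --delta_pos '[[0.008,-0.012,-0.06],[0.008,-0.012,-0.14],[0.008,-0.012,-0.22],[0.008,-0.012,-0.3],[0.008,-0.012,-0.35],[0.008,-0.012,-0.376],[0.008,-0.012,-0.376],[0.008,-0.012,-0.376]]' --dr '[[0,0,0],[0,0,0],[0,0,0],[0,0,0],[0,0,0],[0,0,0],[0,0,0],[0,0,0]]' --jaw '[0,0,0,0,0,0,0,0]'

```text
time: 43.65
tool_pos: [0.397, 0.0702, 0.0459]
tool_rot: [3.14, -0.001, 3.012]
contact_force: [-0.1, 0.8, -0.4]
opening: 0.0006
grip_force: 0.0
```

>>> apply_moves --delta_pos '[[0.03,-0.004,0],[0.06,-0.008,0],[0.095,-0.012,0],[0.13,-0.017,0],[0.165,-0.021,0],[0.2,-0.026,0],[0.235,-0.03,0],[0.25,-0.032,0]]' --dr '[[0,0,0],[0,0,0],[0,0,0],[0,0,0],[0,0,0],[0,0,0],[0,0,0],[0,0,0]]' --jaw '[0,0,0,0,0,0,0,0]'

```text
time: 44.32
tool_pos: [0.4994, 0.0574, 0.0476]
tool_rot: [3.14, 0.004, 3.013]
contact_force: [-1.3, -0.6, 0.2]
opening: 0.0006
grip_force: 0.9
```

>>> apply_moves --delta_pos '[[-0.04,0.005,0],[-0.08,0.01,0],[-0.12,0.015,0.05],[-0.16,0.02,0.12],[-0.16,0.02,0.2],[-0.16,0.02,0.28],[-0.16,0.02,0.33],[-0.16,0.02,0.33]]' --dr '[[0,0,0],[0,0,0],[0,0,0],[0,0,0],[0,0,0],[0,0,0],[0,0,0],[0,0,0]]' --jaw '[0,0,0,0,0,0.5,0.5,0.5]'

```text
time: 44.98
tool_pos: [0.4359, 0.066, 0.1836]
tool_rot: [3.139, 0.011, 3.013]
contact_force: [0.7, -0.6, 0.3]
opening: 0.0162
grip_force: 0.0
```

```bash
python3 - <<'E'
from h import *
s=telemetry.observe();print(s["tool_pos"],drawer(s["tool_pos"]))
c,im=snap("wrist","w27.png");t,ti=snap("top","t27.png")
h=cv2.cvtColor(im,cv2.COLOR_RGB2HSV)
m=((h[...,0]<28)&(h[...,1]>100)&(h[...,2]>185)).astype(np.uint8)
n,l,st,ce=cv2.connectedComponentsWithStats(m)
for i in range(1,n):
  p=onz(c,ce[i],.0065);d=drawer(p)
  if 40<st[i,4]<1500 and abs(d[0])<150 and abs(d[1])<150: print(ce[i].round(),st[i].tolist(),p.round(4),d.round(1))
print([proj(c,(p[0],p[1],.0065)).round() for p in((.464,.134),(.458,.080))])
E
```

```text
[0.43586643 0.06599357 0.18361632] [-48.32344732  -3.50762945]
[358. 102.] [346, 100, 27, 6, 50] [0.3792 0.189  0.0065] [-120.2  111.2]
[284. 116.] [266, 112, 43, 9, 79] [0.3832 0.1055 0.0065] [-105.6   29. ]
[195. 127.] [173, 123, 46, 8, 67] [0.3825 0.0036 0.0065] [-93.3 -72.2]
[230. 130.] [193, 124, 61, 13, 176] [0.3909 0.0421 0.0065] [-89.9 -32.9]
[268. 178.] [262, 173, 15, 15, 69] [0.4532 0.0794 0.0065] [-32.9  12. ]
[311. 181.] [306, 173, 15, 16, 108] [0.4634 0.1301 0.0065] [-29.2  63.6]
[255. 247.] [242, 245, 28, 4, 81] [0.5422 0.052  0.0065] [58.9 -3.8]
[221. 258.] [218, 250, 8, 21, 79] [0.5525 0.0062 0.0065] [ 75. -48.]
[256. 257.] [242, 252, 28, 9, 177] [0.5563 0.0509 0.0065] [73.1 -3.1]
[292. 277.] [290, 253, 5, 49, 125] [0.592  0.0951 0.0065] [102.8  45.3]
[array([315., 181.]), array([269., 182.])]
```

>>> apply_moves --delta_pos '[[0.02,0.015,-0.05],[0.04,0.03,-0.1],[0.053,0.036,-0.15],[0.053,0.036,-0.21],[0.053,0.036,-0.27],[0.053,0.036,-0.33],[0.053,0.036,-0.36],[0.053,0.036,-0.36]]' --dr '[[0,-0.02,0],[0,-0.02,0],[0,-0.02,0],[0,-0.02,0],[0,-0.02,0],[0,-0.02,0],[0,-0.02,0],[0,-0.02,0]]' --jaw '[0.36,0.36,0.36,0.36,0.36,0.36,0.36,0.36]'

```text
time: 45.75
tool_pos: [0.4511, 0.0804, 0.0309]
tool_rot: [3.14, 0.003, 3.013]
contact_force: [-0.7, 0.4, 0.0]
opening: 0.0331
grip_force: 0.0
```

```bash
python3 - <<'E'
from h import *
plan((.457,.0805,.004),-.128,0);print(telemetry.observe()["opening"])
c,im=snap("wrist","w28.png");h=cv2.cvtColor(im,cv2.COLOR_RGB2HSV)
print(proj(c,(.457,.0805,.0065)),proj(c,(.464,.1335,.0065)))
u=proj(c,(.457,.0805,.0065)).astype(int)
sub=h[u[1]-28:u[1]+12,u[0]-28:u[0]+28]
for r in range(0,40,2): print(''.join("%x"%(v//16) for v in sub[r,:,2]),' ',''.join("%x"%(v//16) for v in sub[r,:,1]))
E
```

```text
dpos [ 0.015  0.    -0.067] dr [-0.003  0.006  0.001] pos [0.4511 0.0804 0.0309] q [ 0.01  0.46  1.93  0.    0.76 -1.44]
0.03311446129889717
[257.29982543 220.02174497] [332.02827597 220.216764  ]
bbbbbbbbbbbbbbbbbbbbbbbbbbbbbbbbbbbbbbbbbbbbbbbbbbbbbbbb   88888888888888888888888888888888888888888888888888888888
bbbbbbbbbbbbbbbbbbbbbbbbbbbbbbbbbbbbbbbbbbbbbbbbbbbbbbbb   88888888888888888888888888888888888888888888888888888888
bbbbbbbbbbbbbbbbbbbbbbbbbbbbbbbbbbbbbbbbbbbbbbbbababbabb   88888888888888888888888888888888888888888888888888888888
bbbbbbbbbbbbbbbbbbbbbbbbbbbbbbaabbbbbbabaaaaaaaaaaaaaaaa   88888888888888888888888888888888888888888888888888888888
bbbbbbbbbbbbbbaabbbabbbaaaabbaaaaaaaaaaaaaaaaaaaabbbabbb   88888888888888888888888888888888888888888888888888888888
abbbbbaaaaaaaaaaaaaaaaaaaaaaaaaabbbbbbbbbbbbbbbbbbbbbbbb   88888888888888888888888888888888888888888888888888888888
aaaaaaaaaaaabbbbbbbbbbbbbbbbbbbbbbbbbbbbbbbbbbabbbbabbbb   88888888888888888888888888888888888888888888888888888888
bbb76666666666677776bbbbbbaaaaabbbbbbbbbbbbbbbbbbbbbbbbb   88887878887777777877888888888888
[... 716 characters left out ...]
8888
77777776676679cfffffffffffffffffffffffd9aaaaaaaaaaaaaaaa   88888887888788876666666665554444444556988888888888888888
666666666666899fffffffffffffffffffffffe99aaaaaaaaaaaaaab   77777888778788876666666655545544444454988888888888888888
ab76666666666799ffffffffffffffffffffffdabbbbbbbbbbbbbbbb   88887787878778886566666655555544444445988888888888888888
aabbbbb7677776798ffffffffffffffffffffcabbbbbbbbaaaaaaaab   88888888888887888656665555555449544479888888888888888888
bbbbbbbbbbbbcbca9effffffffffffffffffbaaaaaaaaaaaaaaaaaaa   88888888888888888865555555555444444888888888888888888888
bbbbababaaaaaaaba988ffffffffffffffe9aaaaaaaaaaaaaaaaaaab   88888888888888888888755555554444439888888888888888888888
```

>>> apply_moves --delta_pos '[[0.015,-0.003,-0.01],[0.015,-0.003,-0.025],[0.015,-0.003,-0.045],[0.015,-0.003,-0.06],[0.015,-0.003,-0.066],[0.015,-0.003,-0.066],[0.015,-0.003,-0.066]]' --dr '[[0,0,0],[0,0,0],[0,0,0],[0,0,0],[0,0,0],[0,0,0],[0,0,0]]' --jaw '[0.36,0.36,0.36,0.36,0.36,0.36,0.36]'

```text
time: 46.38
tool_pos: [0.4603, 0.0795, 0.008]
tool_rot: [3.138, 0.011, 3.013]
contact_force: [0.8, -0.3, 0.7]
opening: 0.0328
grip_force: 0.0
```

>>> apply_moves --delta_pos '[[0,0,0],[0,0,0],[0,0,0],[0,0,0],[0,0,0],[0,0,0]]' --dr '[[0,0,0],[0,0,0],[0,0,0],[0,0,0],[0,0,0],[0,0,0]]' --jaw '[0.08,0.08,0.08,0.08,0.08,0.08]' --force 15

```text
time: 46.88
tool_pos: [0.4605, 0.0795, 0.0082]
tool_rot: [3.138, 0.011, 3.013]
contact_force: [-0.6, 0.2, 0.2]
opening: 0.0078
grip_force: 0.0
```

>>> apply_moves --delta_pos '[[-0.009,0,0.01],[-0.009,0,0.05],[-0.009,0,0.07],[-0.009,0,0.07],[-0.009,0,0.07],[-0.009,0,0.07]]' --dr '[[0,0,0],[0,0,0],[0,0,0],[0,0,0],[0,0,0],[0,0,0]]' --jaw '[0.36,0.36,0.36,0.36,0.36,0.36]'

```text
time: 47.38
tool_pos: [0.4566, 0.0794, 0.0359]
tool_rot: [3.138, 0.011, 3.013]
contact_force: [-0.1, -0.3, 0.1]
opening: 0.0329
grip_force: 0.0
```

```bash
cat >> h.py <<'E'
def nugw(c,im,near,box=40):
    h=cv2.cvtColor(im,cv2.COLOR_RGB2HSV);u=proj(c,near).astype(int)
    m=((h[...,2]>200)&(h[...,1]>50)&((h[...,0]<30)|(h[...,0]>170))).astype(np.uint8)
    m=cv2.morphologyEx(m,cv2.MORPH_OPEN,np.ones((3,3)));n,l,st,ce=cv2.connectedComponentsWithStats(m)
    for i in range(1,n):
        cen=np.array([st[i,0]+st[i,2]/2-.5,st[i,1]+st[i,3]/2-.5])
        if st[i,4]>60 and np.abs(cen-u).max()<box: print("nug",cen,st[i].tolist(),onz(c,cen,near[2]).round(4))
E
python3 - <<'E'
from h import *
s=telemetry.observe();print(s["tool_pos"],s["opening"])
c,im=snap("wrist","w29.png");nugw(c,im,(.457,.0795,.0065),60)
plan((.457,.0795,.003),-.128,0)
t,ti=snap("top","t29.png")
E
```

```text
[0.45658721 0.07943483 0.03588278] 0.03290872901345468
nug [254.  208.5] [244, 198, 21, 22, 284] [0.4555 0.078  0.0065]
dpos [ 0.001  0.    -0.082] dr [-0.003  0.021  0.001] pos [0.4564 0.0794 0.0357] q [ 0.01  0.45  1.91  0.    0.77 -1.44]
```

>>> apply_moves --delta_pos '[[-0.002,-0.002,-0.03],[-0.002,-0.002,-0.06],[-0.002,-0.002,-0.08],[-0.002,-0.002,-0.085],[-0.002,-0.002,-0.085],[-0.002,-0.002,-0.085]]' --dr '[[0,0.02,0],[0,0.02,0],[0,0.02,0],[0,0.02,0],[0,0.02,0],[0,0.02,0]]' --jaw '[0.36,0.36,0.36,0.36,0.36,0.36]'

```text
time: 47.98
tool_pos: [0.4559, 0.0786, 0.0019]
tool_rot: [3.14, 0.0, 3.013]
contact_force: [-0.2, 0.4, -0.4]
opening: 0.0331
grip_force: 0.0
```

>>> apply_moves --delta_pos '[[0,0,0],[0,0,0],[0,0,0],[0,0,0],[0,0,0]]' --dr '[[0,0,0],[0,0,0],[0,0,0],[0,0,0],[0,0,0]]' --jaw '[0.08,0.08,0.08,0.08,0.08]' --force 15

```text
time: 48.4
tool_pos: [0.4562, 0.0787, 0.0023]
tool_rot: [3.14, 0.002, 3.013]
contact_force: [0.1, 0.9, 0.0]
opening: 0.0084
grip_force: 0.0
```

>>> apply_moves --delta_pos '[[0,0,0],[0,0,0],[0,0,0],[0,0,-0.01],[0,0,-0.02],[0,0,-0.02]]' --dr '[[0,0,0],[0,0,0],[0,0,0],[0,0,0],[0,0,0],[0,0,0]]' --jaw '[0.36,0.36,0.36,0.36,0.36,0.36]'

```text
time: 48.9
tool_pos: [0.4554, 0.0786, -0.0068]
tool_rot: [3.14, -0.0, 3.013]
contact_force: [0.3, -0.3, -0.2]
opening: 0.0325
grip_force: 0.0
```

```bash
python3 - <<'E'
from h import *
s=telemetry.observe();print(s["tool_pos"],s["opening"],s["contact_force"])
c,im=snap("wrist","w30.png");nugw(c,im,(.4555,.078,.0065),60)
sc,si=snap("scene","s30.png")
print("tcp px scene",proj(sc,s["tool_pos"]))
h=cv2.cvtColor(im,cv2.COLOR_RGB2HSV)
for v in range(190,250,3): print(v,''.join("%x"%(x//16) for x in h[v,190:330:2,2]),''.join("%x"%(x//16) for x in h[v,190:330:2,1]))
E
```

```text
[ 0.45541094  0.07861944 -0.00675441] 0.032498851931830004 [ 0.28492474 -0.32529017 -0.21014245]
nug [256.  237.5] [244, 223, 25, 30, 590] [0.457  0.0782 0.0065]
tcp px scene [237.31564146 198.88231448]
190 66676677777777777777776baaaaaaaaaaaaaaaaaaaaaaaaaaaaaaaaaaaaaaaaaabbbb 7788888788788788888887888888888888888888888888888888888888888888888888
193 77777777777777777777777aaaaaaaaaaaaaaaaaaaaaaaaaaaaaaabbbbbbbbbbbbbbbb 8888888888878888878888888888888888888888888888888888888888888888888888
196 77777777777777777777777aaaaaaaaaaaaaaaaaaaabbbbbbbbbbbbbbbbbbbbbbbbbbb 8888777888887888778778888888888888888888888888888888888888888888888888
199 777777777777777676666666aaaaaababbbbbbbbbbbbbbbbbbbbbbbbbbbbbbbbbbbbbb 8887888887778888788887878888888888888888888888888888888888888888888888
202 777777776766667777777776bbbbbbbbbbbbbbbbbbbbbbbcbcbbbbbbbbbbbbbbbbbbbb 8888777887888777877877788888888888888888888888888888888888888888888888
205 667777777777777777777777abbbbbbbbbbbbbbbbbbbbbbbbbbbbbbbbbbbbbbbbbbbbb 8777888888778787787888788888888888888888888888888888888888888888888888
208 77777777777777777
[... 1322 characters left out ...]
6aefeeeeeeedddccaaaaaab2225ddcddcddddd4233333 1120222222222221002888788888888788888888888888880111222222222221111111
238 3347dddcccdccd823227777777aeefffffeedddccaaaaaab2222addccdcdcde2233333 1101222222222211101877777788888888888888888888880101222222222221101121
241 3445dddcdcdcdc322217666676aceeeeefeedddccbbbbbbc12226ddccdcccde2233333 1010222222222201016887788788888888888888888888885000122222222220011111
244 3543dcdcdddcda22221777777789feeeeeeddddcbbbbbabc12222ddcccdcdde1223333 1002222222222220115888888888888888888888888888887010222222222223021011
247 4444ccddddcdd523221777776bba9eeeeeddddcbaaaaaaab121329dcdccdcdb1222333 1122222222222100005887878888888888888888888888885110122222222222221010
```

>>> apply_moves --delta_pos '[[0.004,0,-0.01],[0.004,0,-0.02],[0.004,0,-0.03],[0.004,0,-0.033],[0.004,0,-0.033]]' --dr '[[0,0,0],[0,0,0],[0,0,0],[0,0,0],[0,0,0]]' --jaw '[0.36,0.36,0.36,0.36,0.36]'

```text
time: 49.42
tool_pos: [0.4572, 0.0786, -0.0196]
tool_rot: [3.14, -0.0, 3.013]
contact_force: [-0.7, 0.7, -0.2]
opening: 0.0329
grip_force: 0.0
```

>>> apply_moves --delta_pos '[[0,0,0],[0,0,0],[0,0,0],[0,0,0],[0,0,0]]' --dr '[[0,0,0],[0,0,0],[0,0,0],[0,0,0],[0,0,0]]' --jaw '[0.08,0.08,0.08,0.08,0.08]' --force 15

```text
time: 49.83
tool_pos: [0.4577, 0.0787, -0.019]
tool_rot: [3.14, 0.001, 3.013]
contact_force: [0.5, -0.1, -0.0]
opening: 0.016
grip_force: 15.0
```

>>> apply_moves --delta_pos '[[0,0,0.05],[0,0,0.12],[0,0,0.2],[0,0,0.28],[0,0,0.36],[0,0,0.42],[0,0,0.425],[0,0,0.425]]' --dr '[[0,0,0],[0,0,0],[0,0,0],[0,0,0],[0,0,0],[0,0,0],[0,0,0],[0,0,0]]' --jaw '[0.08,0.08,0.08,0.08,0.08,0.08,0.08,0.08]' --force 20

```text
time: 50.5
tool_pos: [0.4584, 0.0787, 0.1523]
tool_rot: [3.139, 0.005, 3.013]
contact_force: [-0.5, 0.1, -0.7]
opening: 0.016
grip_force: 20.0
```

>>> apply_moves --delta_pos '[[0.005,0.08,0],[0.01,0.17,0],[0.017,0.26,0],[0.023,0.35,0],[0.03,0.44,0],[0.036,0.53,0],[0.04,0.62,0],[0.043,0.657,0]]' --dr '[[0,0,0],[0,0,0],[0,0,0],[0,0,0],[0,0,0],[0,0,0],[0,0,0],[0,0,0]]' --jaw '[0.08,0.08,0.08,0.08,0.08,0.08,0.08,0.08]'

```text
time: 51.17
tool_pos: [0.4734, 0.3451, 0.1485]
tool_rot: [3.14, -0.002, 3.016]
contact_force: [-1.2, -0.9, -0.5]
opening: 0.0158
grip_force: 20.0
```

```bash
python3 - <<'E'
from h import *
s=telemetry.observe();print(s["opening"],s["grip_force"]);plan((.475,.3415,.05),-.128,0)
c,im=snap("wrist","w31.png")
h=cv2.cvtColor(im,cv2.COLOR_RGB2HSV)
w=((h[...,1]<62)&(h[...,2]>140)).astype(np.uint8);w[215:]=0
n,l,st,ce=cv2.connectedComponentsWithStats(w)
for i in range(1,n):
  if st[i,4]>500:
    cn=max(cv2.findContours((l==i).astype(np.uint8),0,2)[0],key=cv2.contourArea);cc,r=cv2.minEnclosingCircle(cn);print("white",st[i],cc,r,onz(c,cc,.07).round(4))
print(proj(c,(.475,.3415,.07)))
E
```

```text
0.015816944497160045 19.99998925079126
dpos [ 0.004 -0.009 -0.246] dr [-0.003 -0.003 -0.004] pos [0.4734 0.3451 0.1485] q [ 0.5   0.5   1.44  0.    1.21 -0.95]
white [   0   56  138   54 1400] (67.5, 82.5) 72.51561737060547 [0.3654 0.2074 0.07  ]
white [ 191  128  127   87 7814] (253.8493194580078, 188.20181274414062) 63.26070785522461 [0.4708 0.3435 0.07  ]
[252.15407008 193.05744213]
```

Dish confirmed (cut-off circle centre ≈ (0.473, 0.343)). Lower and release.

>>> apply_moves --delta_pos '[[0.004,-0.006,-0.05],[0.004,-0.006,-0.1],[0.004,-0.006,-0.16],[0.004,-0.006,-0.21],[0.004,-0.006,-0.246],[0.004,-0.006,-0.246],[0.004,-0.006,-0.246]]' --dr '[[0,0,0],[0,0,0],[0,0,0],[0,0,0],[0,0,0],[0,0,0],[0,0,0]]' --jaw '[0.08,0.08,0.08,0.08,0.08,0.08,0.08]'

```text
time: 51.8
tool_pos: [0.4753, 0.338, 0.0509]
tool_rot: [-3.141, -0.002, 3.013]
contact_force: [0.7, 0.5, -0.6]
opening: 0.0157
grip_force: 20.0
```

>>> apply_moves --delta_pos '[[0,0,0],[0,0,0],[0,0,0],[0,0,0],[0,0,0.1],[0,0,0.2],[0,0,0.25],[0,0,0.25]]' --dr '[[0,0,0],[0,0,0],[0,0,0],[0,0,0],[0,0,0],[0,0,0],[0,0,0],[0,0,0]]' --jaw '[0.3,0.3,0.3,0.3,0.36,0.36,0.36,0.36]'

```text
time: 52.47
tool_pos: [0.4791, 0.3406, 0.1587]
tool_rot: [3.133, 0.01, 3.013]
contact_force: [0.2, 0.4, -0.3]
opening: 0.0333
grip_force: 0.0
```

>>> apply_moves --delta_pos '[[-0.005,-0.08,0],[-0.01,-0.16,0],[-0.015,-0.24,0],[-0.02,-0.32,0],[-0.025,-0.4,0],[-0.027,-0.48,-0.03],[-0.027,-0.52,-0.1],[-0.027,-0.52,-0.15]]' --dr '[[0,0,0],[0,0,0],[0,0,0],[0,0,0],[0,0,0],[0,0,0],[0,0,0],[0,0,0]]' --jaw '[0.36,0.36,0.36,0.36,0.36,0.36,0.36,0.36]'

```text
time: 53.13
tool_pos: [0.4651, 0.1281, 0.0915]
tool_rot: [3.14, 0.001, 3.01]
contact_force: [0.0, 1.2, 0.1]
opening: 0.033
grip_force: 0.0
```

```bash
python3 - <<'E'
from h import *
s=telemetry.observe();print(s["opening"],s["tool_pos"],s["tool_rot"])
c,im=snap("wrist","w32.png");nugw(c,im,(.464,.1335,.0065),70)
plan((.464,.1335,.02),-.128,0)
t,ti=snap("top","t32.png");print(dishview(ti))
h=cv2.cvtColor(ti,cv2.COLOR_RGB2HSV)[198:234,180:218];rows((h[...,1]>70))
E
```

```text
0.032984649113338864 [0.46513267 0.12806259 0.09147802] [3.14044455e+00 1.40585303e-03 3.01014240e+00]
nug [258.5 185.5] [250, 176, 18, 20, 277] [0.4626 0.1306 0.0065]
dpos [ 0.003  0.011 -0.17 ] dr [-0.002 -0.011  0.007] pos [0.4627 0.129  0.088 ] q [ 0.11  0.4   1.8   0.    0.94 -1.33]
[([193.1, 207.8], 30), ([201.3, 213.9], 9), ([189.2, 216.8], 36)]
###########............###############
###########..............#############
#########..................###########
########.....................#########
#######.......................########
######.........................#######
#####..........#................######
####.........#####...............#####
###..........#####...............#####
###........######.................####
##........#####...................####
##.......#####.....................###
#........#####.....................###
#.........####.....................###
#...................................##
#...................###.............##
#...................####............##
#.....###...###......##.............##
.....##########.....................##
#....##########.....................##
#....##########.....................##
#.....###...........................##
#...................................##
#..................................###
##..................................##
##.................................###
###................................###
####...............................###
#####..............................###
######.............................###
#######............................###
########...........................###
##########.................###.....###
############..........################
######################################
######################################
```

>>> apply_moves --delta_pos '[[0,0.006,-0.04],[0,0.006,-0.09],[0,0.006,-0.14],[0,0.006,-0.18],[0,0.006,-0.19],[0,0.006,-0.19],[0,0.006,-0.19]]' --dr '[[0,0,0],[0,0,0],[0,0,0],[0,0,0],[0,0,0],[0,0,0],[0,0,0]]' --jaw '[0.36,0.36,0.36,0.36,0.36,0.36,0.36]'

```text
time: 53.82
tool_pos: [0.4663, 0.1339, 0.0175]
tool_rot: [3.139, 0.002, 3.014]
contact_force: [0.7, -0.6, 0.6]
opening: 0.0333
grip_force: 0.0
```

```bash
python3 - <<'E'
from h import *
c,im=snap("wrist","w33.png");nugw(c,im,(.463,.132,.0065),70)
plan((.463,.132,-.019),-.128,0)
E
```

```text
nug [250.5 215. ] [239, 202, 24, 27, 465] [0.4626 0.1305 0.0065]
nug [192. 264.] [187, 251, 11, 27, 145] [0.4936 0.0853 0.0065]
dpos [-0.009 -0.005 -0.092] dr [-0.004  0.007 -0.   ] pos [0.4665 0.1339 0.0177] q [ 0.12  0.51  1.86  0.    0.76 -1.32]
```

>>> apply_moves --delta_pos '[[-0.009,-0.0085,0],[-0.009,-0.0085,-0.02],[-0.009,-0.0085,-0.05],[-0.009,-0.0085,-0.08],[-0.009,-0.0085,-0.092],[-0.009,-0.0085,-0.092]]' --dr '[[0,0,0],[0,0,0],[0,0,0],[0,0,0],[0,0,0],[0,0,0]]' --jaw '[0.36,0.36,0.36,0.36,0.36,0.36]'

```text
time: 54.37
tool_pos: [0.4615, 0.1299, -0.0206]
tool_rot: [3.14, 0.0, 3.013]
contact_force: [-0.1, -0.1, -0.2]
opening: 0.0332
grip_force: 0.0
```

>>> apply_moves --delta_pos '[[0,0,0],[0,0,0],[0,0,0],[0,0,0],[0,0,0]]' --dr '[[0,0,0],[0,0,0],[0,0,0],[0,0,0],[0,0,0]]' --jaw '[0.08,0.08,0.08,0.08,0.08]' --force 20

```text
time: 54.78
tool_pos: [0.4622, 0.13, -0.0201]
tool_rot: [3.14, 0.001, 3.013]
contact_force: [-0.7, -0.0, 0.9]
opening: 0.0167
grip_force: 20.0
```

>>> apply_moves --delta_pos '[[0,0,0.05],[0,0,0.12],[0,0,0.2],[0,0,0.28],[0,0,0.36],[0,0,0.42],[0,0,0.43],[0,0,0.43]]' --dr '[[0,0,0],[0,0,0],[0,0,0],[0,0,0],[0,0,0],[0,0,0],[0,0,0],[0,0,0]]' --jaw '[0.08,0.08,0.08,0.08,0.08,0.08,0.08,0.08]'

```text
time: 55.45
tool_pos: [0.4629, 0.1302, 0.1532]
tool_rot: [3.139, 0.005, 3.013]
contact_force: [0.4, -0.3, -0.5]
opening: 0.0163
grip_force: 20.0
```

>>> apply_moves --delta_pos '[[0.005,0.07,0],[0.01,0.15,0],[0.015,0.23,0],[0.018,0.31,0],[0.02,0.39,0],[0.022,0.46,0],[0.022,0.513,0],[0.022,0.513,0]]' --dr '[[0,0,0],[0,0,0],[0,0,0],[0,0,0],[0,0,0],[0,0,0],[0,0,0],[0,0,0]]' --jaw '[0.08,0.08,0.08,0.08,0.08,0.08,0.08,0.08]'

```text
time: 56.12
tool_pos: [0.4694, 0.3384, 0.1491]
tool_rot: [3.14, -0.002, 3.016]
contact_force: [-0.3, -0.1, -0.6]
opening: 0.0163
grip_force: 20.0
```

>>> apply_moves --delta_pos '[[0,0,-0.05],[0,0,-0.1],[0,0,-0.16],[0,0,-0.21],[0,0,-0.25],[0,0,-0.25],[0,0,-0.25]]' --dr '[[0,0,0],[0,0,0],[0,0,0],[0,0,0],[0,0,0],[0,0,0],[0,0,0]]' --jaw '[0.08,0.08,0.08,0.08,0.08,0.08,0.08]'

```text
time: 56.7
tool_pos: [0.4697, 0.334, 0.05]
tool_rot: [-3.141, -0.002, 3.013]
contact_force: [0.3, 0.6, 0.2]
opening: 0.0164
grip_force: 20.0
```

>>> apply_moves --delta_pos '[[0,0,0],[0,0,0],[0,0,0],[0,0,0],[0,0,0.1],[0,0,0.2],[0,0,0.25],[0,0,0.25]]' --dr '[[0,0,0],[0,0,0],[0,0,0],[0,0,0],[0,0,0],[0,0,0],[0,0,0],[0,0,0]]' --jaw '[0.3,0.3,0.3,0.3,0.36,0.36,0.36,0.36]'

```text
time: 57.37
tool_pos: [0.4735, 0.3368, 0.1579]
tool_rot: [3.133, 0.01, 3.013]
contact_force: [0.0, 0.5, -0.1]
opening: 0.0333
grip_force: 0.0
```

>>> apply_moves --delta_pos '[[-0.01,-0.08,0],[-0.03,-0.16,0],[-0.05,-0.24,0],[-0.07,-0.32,0],[-0.09,-0.4,0],[-0.11,-0.48,0],[-0.13,-0.56,0],[-0.15,-0.64,0]]' --dr '[[0,0,0],[0,0,0],[0,0,0],[0,0,0],[0,0,0],[0,0,0],[0,0,0],[0,0,0]]' --jaw '[0,0,0,0,0,0,0,0]'

```text
time: 58.03
tool_pos: [0.4098, 0.078, 0.1514]
tool_rot: [3.14, 0.001, 3.014]
contact_force: [0.6, -0.1, -0.2]
opening: 0.0005
grip_force: 0.0
```

```bash
python3 - <<'E'
from h import *
t,ti=snap("top","t34.png");print(dishview(ti))
h=cv2.cvtColor(ti,cv2.COLOR_RGB2HSV)[198:234,180:218];rows((h[...,1]>70))
w=world((-35,0));plan((w[0],w[1],.04),-.128,0)
c,im=snap("wrist","w34.png")
m=cv2.cvtColor(ti,cv2.COLOR_RGB2HSV);m=((m[...,0]<29)&(m[...,1]>85)&(m[...,2]>190)).astype(np.uint8)
n,l,st,ce=cv2.connectedComponentsWithStats(m)
for i in range(1,n):
    p=onz(t,ce[i],.0065);d=drawer(p)
    if 4<st[i,4]<120 and -100<d[0]<190 and abs(d[1])<150: print(ce[i].round(1),st[i].tolist(),d.round(0))
E
```

```text
[([192.9, 207.9], 32), ([201.3, 213.9], 9), ([189.3, 216.8], 38), ([201.0, 222.3], 7)]
############...........###############
###########..............#############
#########..................###########
########.....................#########
#######.......................########
######.........................#######
#####..........##...............######
####.........#####..............######
###..........#####...............#####
###........#######................####
##........#####...................####
##.......#####.....................###
#........#####.....................###
#.........####.....................###
#...................................##
#...................###.............##
#...................####............##
#....####..####......##.............##
#....##########.....................##
#....##########.....................##
#....##########.....................##
#.....###...........................##
#...................................##
#....................#.............###
##..................###.............##
##..................###...........####
###................................###
####...............................###
#####..............................###
######..........................#..###
#######............................###
########...........................###
##########.................##......###
############..........################
######################################
######################################
dpos [ 0.103 -0.015 -0.278] dr [ 0.002 -0.002  0.003] pos [0.4084 0.0738 0.1512] q [-0.01  0.2   1.89 -0.    1.05 -1.45]
[277.6 189.1] [269, 188, 18, 3, 19] [93. 17.]
[291. 191.] [289, 191, 5, 1, 5] [ 92. -32.]
```

>>> apply_moves --delta_pos '[[0,0,-0.05],[0,0,-0.12],[0,0,-0.19],[0,0,-0.26],[0,0,-0.3],[0,0,-0.303],[0,0,-0.303]]' --dr '[[0,0,0],[0,0,0],[0,0,0],[0,0,0],[0,0,0],[0,0,0],[0,0,0]]' --jaw '[0,0,0,0,0,0,0]'

```text
time: 58.72
tool_pos: [0.4102, 0.0796, 0.0299]
tool_rot: [3.14, -0.001, 3.014]
contact_force: [0.1, 0.6, 0.3]
opening: 0.0006
grip_force: 0.0
```

>>> apply_moves --delta_pos '[[0.03,-0.004,0],[0.06,-0.008,0],[0.095,-0.012,0],[0.13,-0.017,0],[0.165,-0.021,0],[0.2,-0.026,0],[0.235,-0.03,0],[0.25,-0.032,0]]' --dr '[[0,0,0],[0,0,0],[0,0,0],[0,0,0],[0,0,0],[0,0,0],[0,0,0],[0,0,0]]' --jaw '[0,0,0,0,0,0,0,0]'

```text
time: 59.38
tool_pos: [0.5132, 0.0665, 0.0322]
tool_rot: [3.139, 0.005, 3.013]
contact_force: [-3.3, -0.6, 0.9]
opening: 0.0002
grip_force: 1.3
```

>>> apply_moves --delta_pos '[[0.025,-0.003,0],[0.05,-0.006,0],[0.08,-0.01,0],[0.11,-0.014,0],[0.14,-0.018,0],[0.17,-0.022,0],[0.2,-0.026,0],[0.22,-0.028,0]]' --dr '[[0,0,0],[0,0,0],[0,0,0],[0,0,0],[0,0,0],[0,0,0],[0,0,0],[0,0,0]]' --jaw '[0,0,0,0,0,0,0,0]'

```text
time: 60.05
tool_pos: [0.5996, 0.0552, 0.0316]
tool_rot: [3.14, 0.002, 3.013]
contact_force: [-2.2, -1.9, 1.0]
opening: 0.0005
grip_force: 1.0
```

>>> apply_moves --delta_pos '[[0.006,-0.001,0],[0.012,-0.002,0],[0.018,-0.002,0],[0.024,-0.003,0],[0.03,-0.004,0],[0.035,-0.005,0],[0.04,-0.005,0],[0.04,-0.005,0]]' --dr '[[0,0,0],[0,0,0],[0,0,0],[0,0,0],[0,0,0],[0,0,0],[0,0,0],[0,0,0]]' --jaw '[0,0,0,0,0,0,0,0]'

```text
time: 60.72
tool_pos: [0.6033, 0.0548, 0.0308]
tool_rot: [3.142, -0.023, 3.014]
contact_force: [-37.4, 1.8, 29.2]
opening: 0.0008
grip_force: 19.2
```

>>> apply_moves --delta_pos '[[-0.03,0.004,0],[-0.07,0.009,0],[-0.12,0.015,0.03],[-0.16,0.02,0.1],[-0.2,0.025,0.2],[-0.24,0.03,0.3],[-0.28,0.03,0.4],[-0.3,-0.05,0.45]]' --dr '[[0,0,0],[0,0,0],[0,0,0],[0,0,0],[0,0,0],[0,0,0],[0,0,0],[0,0,0]]' --jaw '[0,0,0,0,0,0,0,0]'

```text
time: 61.38
tool_pos: [0.4942, 0.0369, 0.2147]
tool_rot: [3.137, 0.006, 3.018]
contact_force: [2.2, -0.6, -0.3]
opening: 0.0005
grip_force: 0.0
```

>>> apply_moves --delta_pos '[[-0.03,-0.05,0],[-0.05,-0.1,0.02],[-0.05,-0.2,0.04],[-0.05,-0.3,0.05],[-0.05,-0.4,0.05],[-0.05,-0.5,0.05],[-0.05,-0.6,0.05],[-0.05,-0.68,0.05]]' --dr '[[0,0,0],[0,0,0],[0,0,0],[0,0,0],[0,0,0],[0,0,0],[0,0,0],[0,0,0]]' --jaw '[0,0,0,0,0,0,0,0]'

```text
time: 62.05
tool_pos: [0.4743, -0.2413, 0.2308]
tool_rot: [3.141, 0.002, 3.012]
contact_force: [0.4, 0.2, 0.5]
opening: 0.0004
grip_force: 0.0
```

```bash
python3 - <<'E'
from h import *
s=telemetry.observe();print(s["tool_pos"])
t,ti=snap("top","t35.png");sc,si=snap("scene","s35.png")
t0=cv2.imread("pics/t0.png")[:,:,::-1]
for nm,im in(("t0",t0),("t35",ti)):
  h=cv2.cvtColor(np.ascontiguousarray(im),cv2.COLOR_RGB2HSV)
  print(nm)
  for v in range(155,186): print(v,''.join("%x"%(x//16) for x in h[v,262:318,2]))
  print("handle mask rows")
w=world((136,0));print("shut handle px",proj(t,(w[0],w[1],.066)))
print(dishview(ti))
# scoop on pad
h=cv2.cvtColor(ti,cv2.COLOR_RGB2HSV)[198:252,376:426]
m=(h[...,1]<55)&(h[...,2]>100);rows(m)
y,x=np.nonzero(m);print(x.mean()+376,y.mean()+198)
f=.067;print("expected",[proj(t,(.4554+a*np.cos(f)-b*np.sin(f),-.3705+a*np.sin(f)+b*np.cos(f),.007)).round(1) for a,b in((-.04,.03),(-.04,-.03),(.02,-.03),(.02,.03))])
# changes elsewhere
d=cv2.absdiff(cv2.GaussianBlur(ti,(5,5),0),cv2.GaussianBlur(np.ascontiguousarray(t0),(5,5),0)).max(2);m=(d>35).astype(np.uint8)
n,l,st,ce=cv2.connectedComponentsWithStats(m)
for i in range(1,n):
  if st[i,4]>15: print("chg",st[i].tolist(),onz(t,ce[i],0)[:2].round(3))
E
```

```text
[ 0.47425871 -0.24126259  0.23084746]
t0
155 8befffffeeeeeffffeeffffefffeeeffffffffffffffffffffffd866
156 9beffffeeeeeeffffeeffffefffeeefffffffffffffffffffffeb866
157 9abccccdeeeeeefffefffffffffeeefffffffffffffffffffffea766
158 888888adddcbbcdeeeeefefffffeeffffffffffffffffffffffea666
159 989999ceedca9899aabccdeeeeeeeffffffffffffffffffffffe9666
160 9aceeeeffedb9777777789aabbccdeeefffffffffffffffffffe9666
161 9cfffffffffedccb9877777777789abbbcdefffffffffffffffe9666
162 acfffffffffffffffedccba977777777788abbcddeeffffffffd9666
163 aceffffffffffffffffffffedddcba8777777679bcddedddeeec8666
164 9bcdeeeeffffffffffffffffffffffeedddba889bccefda9aba87666
165 9abaaaaabcdeeeeffffffffffffffffffffffeeeeeeffd9777766666
166 9abaaaaaaaaabcdcddeeeeffffffffffffffffffffffffedca766666
167 9aaaaaaaaaaaceecaaaaabcdeeeeeffffffffffffffffffffe965666
168 9999999aaaabefecaaaaaaaaaaaabcdeeeefffffffffffffffa65666
169 99999999999aefebaaaaaaaaaaaaaaaaaacddeeeffffffffffa65656
170 99999999999befda999999aaaaaaaaaaaadeebaaabcdeefffc866666
171 99999999999bffda88888899999999999befebaaaaaaaaaaa8666666
172 99999999999cffd998
[... 5457 characters left out ...]
##########################........
############################################......
#############################################.....
##############################################....
401.78072289156626 227.00120481927712
expected [array([394., 237.]), array([411. , 236.1]), array([409.2, 219.1]), array([392.2, 220. ])]
chg [263, 157, 50, 15, 348] [0.674 0.029]
chg [291, 164, 221, 220, 23341] [ 0.229 -0.438]
chg [271, 172, 36, 11, 184] [0.625 0.036]
chg [189, 204, 9, 9, 46] [0.505 0.373]
chg [199, 212, 6, 5, 23] [0.484 0.342]
chg [186, 214, 10, 6, 43] [0.475 0.38 ]
chg [199, 221, 6, 4, 21] [0.453 0.342]
chg [219, 279, 159, 105, 6129] [0.03  0.018]
chg [279, 375, 6, 9, 28] [-0.066  0.049]
```

>>> apply_moves --delta_pos '[[0.005,-0.05,0],[0.01,-0.1,0],[0.015,-0.16,0],[0.02,-0.22,0],[0.025,-0.28,0],[0.025,-0.32,0],[0.025,-0.32,0]]' --dr '[[0,0,0],[0,0,0],[0,0,0],[0,0,0],[0,0,0],[0,0,0],[0,0,0]]' --jaw '[0,0,0,0,0,0,0]'

```text
time: 62.73
tool_pos: [0.4846, -0.3684, 0.23]
tool_rot: [3.14, 0.001, 3.011]
contact_force: [-0.1, -0.1, 0.7]
opening: 0.0004
grip_force: 0.0
```

```bash
python3 - <<'E'
from h import *
s=telemetry.observe();print(s["tool_pos"],s["contact_force"])
c,im=snap("wrist","w36.png")
h=cv2.cvtColor(im,cv2.COLOR_RGB2HSV)
m=((h[...,1]<45)&(h[...,2]>90)).astype(np.uint8); m[215:]=0
n,l,st,ce=cv2.connectedComponentsWithStats(m)
for i in range(1,n):
    if st[i,4]>700:
        cn=max(cv2.findContours((l==i).astype(np.uint8),0,2)[0],key=cv2.contourArea);q=cv2.approxPolyDP(cn,4,True)[:,0]
        print([onz(c,p,.007)[:2].round(4).tolist() for p in q])
E
```

```text
[ 0.48463295 -0.36839153  0.23004267] [-0.14225935 -0.08309085  0.67978419]
[[0.4147, -0.3437], [0.4107, -0.3648], [0.4166, -0.3669], [0.4181, -0.4031], [0.4849, -0.4018], [0.4811, -0.3369]]
```

```bash
python3 -c "
from cell import job
print(job.hand_in())"
```

```text
the job is handed in; nothing more can be done
None
```

I handed the job in at about 63 s: all six nuggets are in the white dish, the scoop stands upright in the middle of its cork pad, and the drawer is shut. Two nuggets fell off the scoop onto the bench; I picked them up by hand after the scoop was back on its pad and the drawer was partly pushed in, before shutting it fully.

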